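Set a movement under the inspection lamp and hold its sprung lid at the needle

TASK

Take the brass movement holder with the red band out of the blue parts tray and seat it upright, fully down, in the round well at the front of the inspection viewer while the viewer's lid is still shut. Then lift the sprung lamp lid by its black bar until it lines up with the red angle needle beside it, and finish still holding it there with the gripper, at rest, because the lid drops shut if let go and nothing else may prop it. Leave the red needle and all the other things on the bench and in the tray where they are.

Things in the scene. Friction and masses are not known exactly. Their poses are not given: they have to be found in the camera images.
- viewer: Inspection viewer, fixed: green case 120 (x) x 160 (y) x 60 mm high, origin at the centre of its underside. Its +x is the front; the lid's hinge axis runs along y at x = -60, z = +64. In front lies an aluminium apron with the well, 100 x 100 mm, 20 mm high, centred at x = +170, joined by a 20 mm high green foot. A 150 mm quadrant arc, for looks only, stands at y = +96 mm.
- seat (a point): Centre of the floor of the round well in the apron, 12 mm above the bench, at x = +170, y = 0 in the viewer's frame. The well is 40 mm across and 8 mm deep (its mouth 20 mm above the bench), with a small chamfer. Axes as the viewer's, z up.
- lid (a joint): Angle of the lamp lid about the hinge, rad: 0 = shut and level, growing as its front edge (viewer's +x) goes up; stop at 1.3. A spring and the lid's weight pull it shut: about 3.5 N at the bar when shut, about 5 N at 0.8 rad. It does not stay by itself.
- lid_bar (a point): Middle of the lid's black lifting bar: round, 12 mm thick, 120 mm long along y, 162 mm from the hinge axis, 64 mm above the bench when shut. Two 10 mm steel arms at y = +-55 mm join it to the white lid plate (160 mm wide, 8 thick, reaching 125 from the hinge): a 31 mm gap, open below, between plate and bar. The point turns with the lid: x points from hinge to bar, y along the bar.
- needle (a joint): Angle of the red angle needle about the same hinge axis, rad, measured as the lid's angle: the lid is at the mark when both joints read alike. Between 0.45 and 0.80, differs each time; stiff, but could be knocked.
- needle_tip (a point): Centre of the 24 mm red ball that ends the red needle, a square bar 8 mm thick that points outwards from the hinge axis; the ball is 153 mm from that axis, at y = +110 mm in the viewer's frame, just beside the lid's +y edge. Its x points from the hinge to the tip; it is parallel to the lid when the lid is at the mark.
- tray: Blue open parts tray, fixed: 240 (x) x 170 (y) x 30 mm high outside, walls and floor 5 mm thick; origin at the centre of its underside. Five small parts stand in it, about 70 mm apart.
- red_holder: The part to take: upright solid brass cylinder 34 mm in diameter and 30 mm high, about 0.09 kg, with a red band and red top; origin at the centre of its underside. It stands on the tray floor.
- blue_holder: Bystander in the tray: the same cylinder with a blue band. Origin at its underside.
- green_holder: Bystander in the tray: the same cylinder with a green band. Origin at its underside.
- loupe: Bystander in the tray: black waisted eye loupe, 34 mm in diameter, 34 mm high, standing. Origin at its underside.
- steel_block: Bystander in the tray: steel block 30 x 26 x 22 mm. Origin at its underside.
- glass_pot: Bystander on the bench: glass pot, 60 mm in diameter, 45 mm high. Origin at its underside.
- oil_can: Bystander on the bench: small white can with a blue label, 40 mm in diameter, 70 mm high. Origin at its underside.
- screwdriver: Bystander on the bench: green-handled screwdriver 150 mm long, lying. Origin at its underside.

How it is judged:
By the outcome, as a careful person would: the job done as asked, in the order asked, and still so for the second after the job is handed in, while the arm keeps its last pose, push and grip.
It also fails if it takes over 64 s, if anything falls off the work surface, if the arm or the gripper's body presses on something with over 40 N, if the wrist force passes 120 N, or if a joint passes its speed limit or range.

ROBOT

A 6-joint arm with a two-finger parallel gripper is mounted at the origin on the work surface. World frame = base frame: x ahead of the robot, y to its left, z up, the work surface at z = 0. Lengths are in m, angles in rad, forces in N, time in s.
With the tool pointing down it reaches from about 0.35 to 0.775 m from the base axis. Payload 5.5 kg.
Tool frame: the origin (TCP) lies at the very end of the fingers, on their centre line; the grasp point (between the pads) lies 19 mm behind it; y points along the fingers, z is the direction in which the jaws open and shut, and the axes are right-handed (so a half turn about y gives the same grasp; the last joint's range is limited). The gripper opens to 85 mm and grips with 20 to 120 N. Pads are 22 mm wide; open, the fingers measure 114 mm over their backs; the gripper's body (76 mm by 85 mm) begins 54 mm behind the grasp point. The pads swing forward as they close: fully open they stand 13 mm farther back than shut.
Start: joints at [1.034, 0.313, 0.046, 1.304, 0, 1.431], TCP at [0.222, 0.53, 0.231] pointing down, gripper open.
Joint ranges: [-2.76, 2.76], [-0.86, 1.69], [-1.03, 1.26], [-2.2, 2.34], [-1.47, 1.5], [-3.14, 3.14]. Speed limits (rad/s): [2.57, 2.57, 3.14, 3.14, 3.14, 3.14].

INTERFACE

Orientations are given as a unit quaternion [w, x, y, z].
In Python, from workcell import ctrl gives the robot as it stands.
- The arm moves only by the tool drive_tool, never from a script. Its argument "deltas" is a list of rows, each an object of numbers: "jaw": the gripper command: -1 is shut, 1 is fully open, values between are in proportion; "x", "y", "z": the shift along the tool's x, y, z in m; "ax", "ay", "az": the turn, a rotation vector about the tool's x, y, z in degrees. In form: [{"jaw": .., "x": .., "y": .., "z": .., "ax": .., "ay": .., "az": ..}, ...]. A call has 1 to 10 rows; each row is the pose to reach, as a shift and turn from the pose commanded when the call began, along the tool's axes at that moment; what a row does not reach only later rows make up. A row lasts 1/10 s, in which the tool goes at most 50 mm and 8.59 degrees, less where a joint would pass 70% of its speed; a pose out of reach is approached as far as the arm can. A call with a gripper value outside its range is refused whole. The fingers move at their own pace and stop on an object; the grip force is fixed at half the most. Time passes only in rows, so rows that repeat a pose let the fingers close. It gives the time, the measured TCP pose, the force and the opening at its end, in the units of the state.
- ctrl.state(): the state, without advancing time (a new reading comes with each control period).
- ctrl.capture(name): name is "side" or "top" or "wrist"; returns (picture, depth): 384x512x3 uint8, red, green, blue; 384x512 float32, m along the optical axis (not along the pixel's ray), 0 where there is no reading.
- ctrl.camera_model(name): a dict with "mtx" (3x3 intrinsics, pixels), "dist" ([k1, k2, p1, p2, k3] as OpenCV has them; the pictures are not rectified), "R" (3x3) and "t" (3): a world point X has camera coordinates R X + t. Camera axes: x right, y down, z forward; pixel columns grow to the right and rows downward; lengths in m; the calibration is good to about 2 mm. A picture is of the moment at which its call begins: read the wrist's pose just before it. camera_model takes no time and is no camera call; for the wrist camera it gives the pose at the moment of the call.
- ctrl.sign_off(): hands the job in, once; it reports no verdict.
The state is a dict: "t": time; "q": joint angles; "dq": joint speeds; "tau": joint torques, N m; "tool_pos": TCP position; "orientation": TCP orientation; "wrist_force": force on the tool from outside, world axes, zero at the start; "wrist_torque": the same for the moment, N m; "width": opening from 0.0 (shut) to 1.0 (fully open).
Only numpy, scipy, OpenCV 4.12 (cv2) and the standard library are available. Lean on these libraries where they do the work, as an engineer would, in place of code of your own. Each camera call takes 0.05 s, during which the arm holds its last target.

## Working session

There is one attempt and no reset: what is moved stays moved. The work goes in short steps, Python scripts to look and compute and a tool call to move; the robot and the scene stay as the last step left them, time stands still between calls to the robot, and variables do not carry over. Pictures are saved under pics/ and viewed, and the job is handed in when it is done.

Besides the shell and the picture viewer there is one more tool, called as a command line: name --argument value ..., lists and objects as JSON in quotes. drive_tool: Moves the arm, as the interface text tells. Its arguments: {"type":"object","properties":{"deltas":{"type":"array","items":{"type":"object","properties":{"jaw":{"type":"number"},"x":{"type":"number"},"y":{"type":"number"},"z":{"type":"number"},"ax":{"type":"number"},"ay":{"type":"number"},"az":{"type":"number"}}}}},"required":["deltas"]}

```bash
mkdir -p pics; ls
cat > h.py <<'E'
import numpy as np, cv2
from workcell import ctrl
def save(n,name):
    im,d=ctrl.capture(name); cv2.imwrite(f'pics/{n}.png',im[:,:,::-1]); np.savez(f'pics/{n}.npz',im=im,d=d,**{k:np.array(v) for k,v in ctrl.camera_model(name).items()})
def load(n): return np.load(f'pics/{n}.npz')
def ray(c,uv):
    p=cv2.undistortPoints(np.array(uv,float).reshape(-1,1,2),c['mtx'],c['dist']).reshape(-1,2)
    d=np.c_[p,np.ones(len(p))]@c['R']   # R^T d
    o=-c['R'].T@c['t']
    return o,d
def onplane(c,uv,z):
    o,d=ray(c,uv); s=(z-o[2])/d[:,2]; return o+s[:,None]*d
def withdepth(c,uv):
    uv=np.array(uv,float).reshape(-1,2); o,d=ray(c,uv)
    z=np.array([c['d'][int(round(v)),int(round(u))] for u,v in uv]); return o+z[:,None]*d
E
python3 - <<'E'
from h import *
print(ctrl.state())
save('top0','top'); save('side0','side')
for n in('top','side'):
    c=ctrl.camera_model(n); print(n,c['mtx'],c['dist'],-np.array(c['R']).T@c['t'])
E
```

```text
pics
{'t': 0.0, 'q': array([1.03437646e+00, 3.13989988e-01, 4.49135121e-02, 1.30358808e+00,
       8.57762977e-06, 1.43121953e+00]), 'dq': array([ 1.36173627e-05,  1.08025447e-03, -2.38347279e-03,  1.54533145e-03,
       -1.87933694e-03, -3.30618459e-04]), 'tau': array([-6.21747654e-05, -4.80629718e+01,  2.98528361e+01,  1.92857272e-02,
        3.57051681e-05, -5.32171001e-06]), 'tool_pos': array([0.22195923, 0.52985014, 0.23038803]), 'orientation': array([-0.69261016,  0.69385444, -0.13960819,  0.13916441]), 'wrist_force': array([ 0.8510909 , -0.07168022, -0.07804435]), 'wrist_torque': array([-0.01908852, -0.00141854, -0.00523464]), 'width': 1.0019281847552834}
top [[470.53280802   0.         253.97117009]
 [  0.         470.53280802 185.02253123]
 [  0.           0.           1.        ]] [0.00122884 0.         0.         0.         0.        ] [ 0.3597007  -0.03571625  1.3299646 ]
side [[382.64799848   0.         254.3053289 ]
 [  0.         382.64799848 194.73666861]
 [  0.           0.           1.        ]] [-0.02685169  0.          0.          0.          0.        ] [0.27557088 0.88426116 0.66865888]
```

View pics/top0.png

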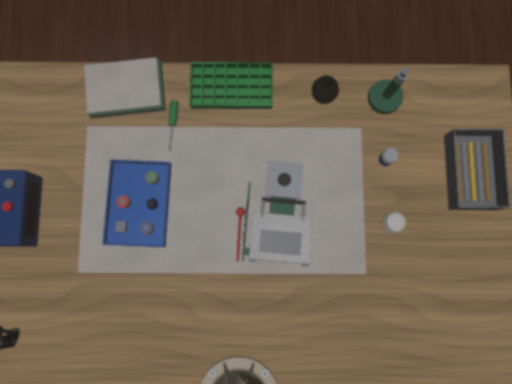

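View pics/side0.png

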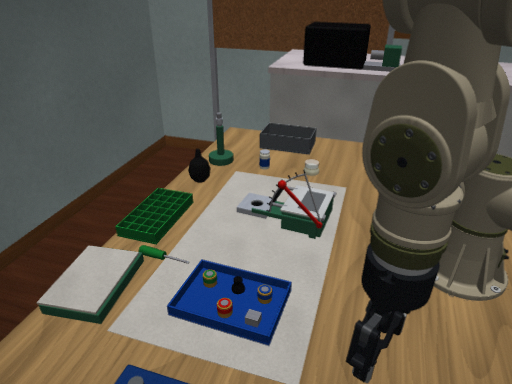

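The top view shows the tray around (138,203), with the red holder at (123,202). The viewer lid is at (280,240), the well at (284,180) and the red needle ball at (240,212). In the side view the needle ball is at (283,185).

Run:
```python
from h import *
c=load('top0')
def st(im):
    return np.clip(im.astype(float)*1.5,0,255).astype(np.uint8)
im=c['im'][:,:,::-1]
a=cv2.resize(im[150:260,95:180],None,fx=5,fy=5,interpolation=cv2.INTER_CUBIC);b=cv2.resize(im[150:280,225:325],None,fx=4,fy=4,interpolation=cv2.INTER_CUBIC)
o=np.zeros((560,840,3),np.uint8);o[:550,:425]=a;o[:520,430:830]=b
cv2.imwrite('pics/z0.png',o[:, :800])
s=load('side0');b=cv2.resize(s['im'][160:250,220:345,::-1],None,fx=6,fy=6,interpolation=cv2.INTER_CUBIC);cv2.imwrite('pics/z1.png',b)
print(c['R'],s['R'])
print('holder top z', withdepth(c,[[123,202]]), 'apron',withdepth(c,[[273,168],[298,168],[273,190]]),'bench',withdepth(c,[[200,250],[100,140]]))
print('depths well',withdepth(c,[[284,180]]),'bar',withdepth(c,[[284,201]]),'ball',withdepth(c,[[240,212]]))
```

```text
[[ 0.00525588 -0.99998333  0.00238876]
 [-0.98695988 -0.00557172 -0.16086998]
 [ 0.16088061 -0.0015121  -0.98697272]] [[-9.51002924e-01 -3.09180770e-01  8.30269950e-04]
 [-1.56968023e-01  4.80497746e-01 -8.62834258e-01]
 [ 2.66372818e-01 -8.20688228e-01 -5.05486256e-01]]
holder top z [[0.52096685 0.32456466 0.03598194]] apron [[ 0.62201658 -0.09136651  0.02229833]
 [ 0.62317728 -0.16256333  0.01854072]
 [ 0.55946753 -0.0914236   0.01910203]] bench [[0.3912217  0.11198414 0.00364079]
 [0.70555935 0.40917682 0.00377475]]
depths well [[ 0.5893955  -0.12300652  0.01251566]] bar [[ 0.52174284 -0.11885276  0.07085769]] ball [[ 0.48013627 -0.00349631  0.17778884]]
```

View pics/z0.png

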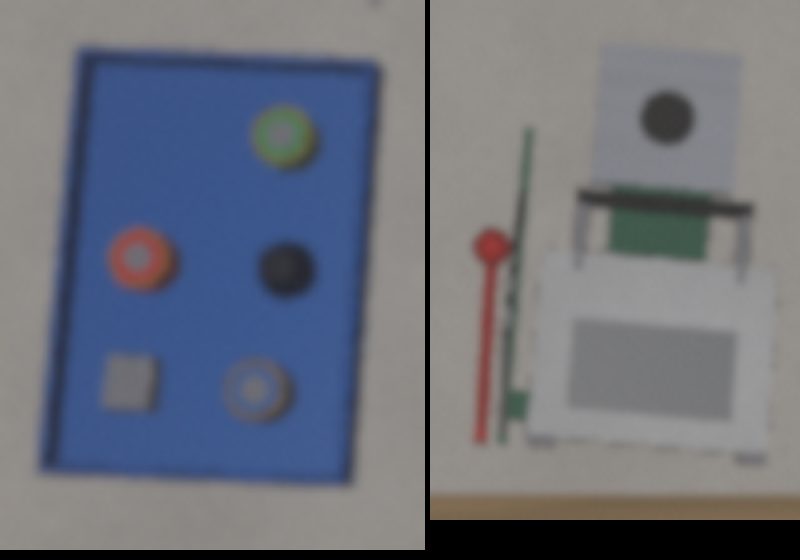

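View pics/z1.png

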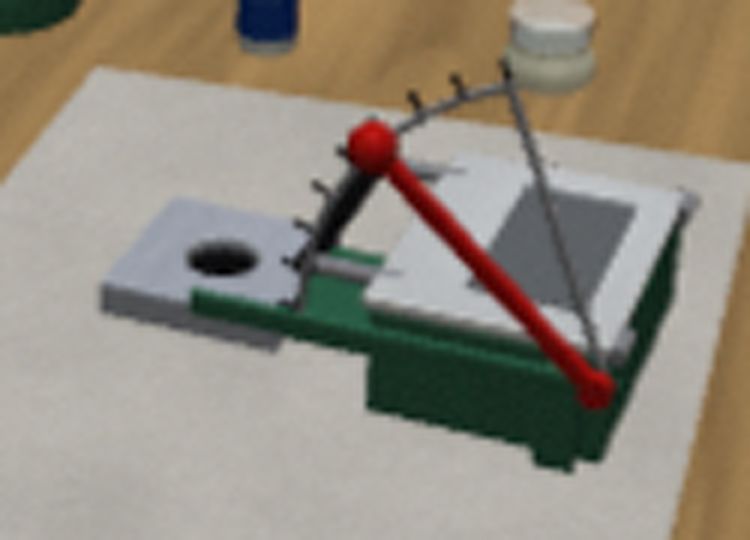

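```bash
cat >> h.py <<'E'
def cents(mask,amin=15):
    n,l,s,c=cv2.connectedComponentsWithStats(mask.astype(np.uint8)); return [(c[i].round(2),s[i][4],s[i][:4]) for i in range(1,n) if s[i][4]>=amin]
E
python3 - <<'E'
from h import *
t=load('top0');s=load('side0')
for n,c in(('top',t),('side',s)):
    im=c['im'].astype(int);r,g,b=im[...,0],im[...,1],im[...,2]
    red=(r>100)&(r>1.7*g)&(r>1.7*b); print(n,'red',[x for x in cents(red) if x[0][1]>100])
    blk=(r+g+b<160); box=np.zeros_like(blk); 
    if n=='top': box[160:212,255:315]=1
    else: box[190:215,230:275]=1
    print('dark',cents(blk&box))
im=t['im'].astype(np.uint8)[155:202,258:310]
hsv=t['im'].astype(int); print(hsv[170,262:306].sum(1)); print(hsv[180,262:306].sum(1)); print(hsv[155:205,270].sum(1))
print(hsv[202,110:140].tolist())
E
```

```text
top red [(array([122.6 , 201.26]), np.int32(35), array([118, 197,  10,   9], dtype=int32)), (array([  6.62, 205.94]), np.int32(64), array([  2, 202,  10,   9], dtype=int32)), (array([239.52, 221.89]), np.int32(85), array([237, 208,   8,  46], dtype=int32))]
dark []
side red [(array([297.02, 199.2 ]), np.int32(132), array([278, 180,  44,  45], dtype=int32)), (array([223.7 , 302.85]), np.int32(73), array([217, 298,  14,  11], dtype=int32))]
dark [(array([256.51, 203.27]), np.int32(37), array([252, 201,  10,   5], dtype=int32)), (array([261.94, 212.09]), np.int32(67), array([252, 209,  23,   6], dtype=int32))]
[420 420 420 417 411 401 397 392 392 392 392 392 394 395 394 394 395 393
 392 392 390 391 391 391 393 395 395 395 395 396 396 398 395 397 398 398
 398 398 402 406 415 424 429 435]
[420 417 420 416 407 400 401 401 400 400 399 402 400 397 375 311 231 186
 172 171 172 171 172 173 172 174 174 195 259 332 383 401 403 406 405 405
 405 406 404 411 418 421 426 427]
[425 420 420 417 419 413 408 403 401 401 403 401 400 395 392 392 395 398
 401 401 401 398 397 397 400 400 401 398 397 395 395 392 395 396 397 399
 400 396 396 383 345 298 256 203 170 171 194 244 280 283]
[[52, 70, 111], [57, 80, 129], [59, 84, 135], [59, 84, 136], [61, 85, 136], [70, 86, 130], [93, 86, 113], [123, 83, 89], [140, 78, 77], [137, 84, 87], [125, 97, 102], [115, 104, 110], [112, 107, 113], [115, 104, 110], [126, 96, 100], [139, 82, 84], [141, 74, 70], [129, 76, 62], [108, 71, 58], [84, 59, 59], [69, 62, 82], [62, 75, 112], [59, 83, 131], [59, 86, 138], [59, 86, 139], [59, 86, 139], [59, 86, 139], [60, 87, 140], [59, 86, 139], [59, 86, 139]]
```

Run:
```python
from h import *
t=load('top0');s=load('side0')
S=t['im'].astype(int).sum(2)
box=np.zeros_like(S,bool);box[168:192,270:298]=1
cw=cents((S<285)&box);print(cw); well=onplane(t,[cw[0][0]],0.02)[0]
# bar: per column dark min centroid
pts=[]
for u in range(265,304,2):
    r=np.arange(195,211);w=np.clip(230-S[195:211,u],0,None)
    if w.sum()>0:pts.append((u,(w*r).sum()/w.sum(),w.sum()))
P=np.array(pts);k=P[:,2]>100;P=P[k];f=np.polyfit(P[:,0],P[:,1],1);print(P.round(1).tolist())
e=onplane(t,[[266,np.polyval(f,266)],[302,np.polyval(f,302)]],0.066);print('bar line',e)
d=e[0]-e[1];d/=np.linalg.norm(d);yaw=np.arctan2(-d[0],d[1]);print('yaw',np.degrees(yaw),'well',well)
# ball
im=t['im'].astype(int);red=(im[...,0]>1.6*im[...,1])&(im[...,0]>70);red[:,:230]=0;red[:,250:]=0;red[218:]=0
ct=cents(red);im=s['im'].astype(int);red=(im[...,0]>1.8*im[...,1])&(im[...,0]>70);b=np.zeros_like(red);b[178:191,276:290]=1
cs=cents(red&b);print(ct,cs)
o1,d1=ray(t,[ct[0][0]]);o2,d2=ray(s,[cs[0][0]]);d1=d1[0];d2=d2[0]
k=np.linalg.lstsq(np.c_[d1,-d2],o2-o1,rcond=None)[0];p1=o1+k[0]*d1;p2=o2+k[1]*d2;print('ball',p1,p2)
ball=(p1+p2)/2
x=np.array([np.cos(yaw),np.sin(yaw)]);y=np.array([-np.sin(yaw),np.cos(yaw)])
r=ball[:2]-well[:2];bx=r@x+170e-3+.06;by=r@y;print('ball in viewer: from hinge',bx,'y',by,'z',ball[2]-.064,'R',np.hypot(bx,ball[2]-.064),'ang',np.arctan2(ball[2]-.064,bx))
# holder ray at 0.035
im=t['im'].astype(int);m=np.zeros(S.shape,bool);m[190:214,112:136]=1;m&=(im[...,2]<1.25*im[...,0]);print(cents(m));print('holder',onplane(t,[cents(m)[0][0],[122.6,201.5]],.035))
```

```text
[(array([283.96, 179.02]), np.int32(138), array([278, 173,  13,  13], dtype=int32))]
[[267.0, 199.3, 106.0], [269.0, 199.4, 127.0], [271.0, 199.8, 245.0], [273.0, 200.2, 297.0], [275.0, 200.3, 307.0], [277.0, 200.4, 310.0], [279.0, 200.7, 337.0], [281.0, 200.8, 322.0], [283.0, 201.0, 322.0], [285.0, 201.4, 316.0], [287.0, 201.5, 333.0], [289.0, 201.6, 317.0], [291.0, 201.8, 327.0], [293.0, 201.6, 287.0], [295.0, 201.5, 150.0], [299.0, 202.0, 108.0]]
bar line [[ 0.5262657  -0.07043842  0.066     ]
 [ 0.51856187 -0.16786636  0.066     ]]
yaw -4.521087448587756 well [ 0.59090206 -0.12241162  0.02      ]
[(array([240.12, 211.9 ]), np.int32(50), array([237, 208,   8,  10], dtype=int32))] [(array([282.86, 184.92]), np.int32(71), array([278, 180,  12,  11], dtype=int32))]
ball [ 0.48146402 -0.00350319  0.16748371] [ 0.48233476 -0.00335418  0.16757904]
ball in viewer: from hinge 0.1119575544261991 y 0.11002045735107888 z 0.10353137284108549 R 0.1524901280590163 ang 0.7463154548710459
[(array([122.86, 201.39]), np.int32(148), array([116, 195,  15,  13], dtype=int32))]
holder [[0.522789   0.32531076 0.035     ]
 [0.52247806 0.32601509 0.035     ]]
```

The first measurement is consistent: ball radius 152.5 mm, y = 110 mm and needle about 0.746 rad. Next I'll write a helper that turns targets into tool-frame moves.

```bash
cat >> h.py <<'E'
from scipy.spatial.transform import Rotation as Ro
def cur():
    s=ctrl.state(); q=s['orientation']; return s,np.array(s['tool_pos']),Ro.from_quat([q[1],q[2],q[3],q[0]])
def goal(pos,yv,zv):
    """yv pointing dir, zv jaw dir (either sign)"""
    s,p,R=cur(); yv=np.array(yv,float)/np.linalg.norm(yv); best=None
    for sg in(1,-1):
        z=sg*np.array(zv,float); z-=z@yv*yv; z/=np.linalg.norm(z)
        G=Ro.from_matrix(np.c_[np.cross(yv,z),yv,z]); r=(R.inv()*G).as_rotvec(degrees=True)
        d=R.inv().apply(np.array(pos)-p)
        print('sgn',sg,'shift',d.round(4),'rot',r.round(2),'|d|',np.linalg.norm(d).round(3),'|r|',np.linalg.norm(r).round(1))
def st():
    s,p,R=cur(); print('t',round(s['t'],2),'p',p.round(4),'y',R.as_matrix()[:,1].round(3),'z',R.as_matrix()[:,2].round(3),'F',np.round(s['wrist_force'],1),'w',round(s['width'],3),'q',np.round(s['q'],3))
E
python3 - <<'E'
from h import *
st(); goal([.5225,.3255,.2],[0,0,-1],[1,0,0])
E
```

```text
t 0.1 p [0.222  0.5299 0.2305] y [-0.001 -0.001 -1.   ] z [ 0.386  0.922 -0.002] F [-0.5  0.1 -0.4] w 1.001 q [1.034 0.314 0.045 1.304 0.    1.431]
sgn 1 shift [ 0.3562  0.0305 -0.0723] rot [9.000e-02 6.726e+01 4.000e-02] |d| 0.365 |r| 67.3
sgn -1 shift [ 0.3562  0.0305 -0.0723] rot [ 5.0000e-02 -1.1274e+02 -1.0000e-01] |d| 0.365 |r| 112.7
```

drive_tool --deltas '[{"jaw": 0.3, "x": 0.356, "y": 0.03, "z": -0.072, "ay": 67.2}, {"jaw": 0.3, "x": 0.356, "y": 0.03, "z": -0.072, "ay": 67.2}, {"jaw": 0.3, "x": 0.356, "y": 0.03, "z": -0.072, "ay": 67.2}, {"jaw": 0.3, "x": 0.356, "y": 0.03, "z": -0.072, "ay": 67.2}, {"jaw": 0.3, "x": 0.356, "y": 0.03, "z": -0.072, "ay": 67.2}, {"jaw": 0.3, "x": 0.356, "y": 0.03, "z": -0.072, "ay": 67.2}, {"jaw": 0.3, "x": 0.356, "y": 0.03, "z": -0.072, "ay": 67.2}, {"jaw": 0.3, "x": 0.356, "y": 0.03, "z": -0.072, "ay": 67.2}, {"jaw": 0.3, "x": 0.356, "y": 0.03, "z": -0.072, "ay": 67.2}, {"jaw": 0.3, "x": 0.356, "y": 0.03, "z": -0.072, "ay": 67.2}]'

```text
$.deltas[0]: bad value
```

Run:
```python
from h import *
st(); save('w1','wrist'); goal([.5225,.3255,.2],[0,0,-1],[1,0,0])
```

```text
t 0.1 p [0.222  0.5299 0.2305] y [-0.001 -0.001 -1.   ] z [ 0.386  0.922 -0.002] F [-0.5  0.1 -0.4] w 1.001 q [1.034 0.314 0.045 1.304 0.    1.431]
sgn 1 shift [ 0.3562  0.0306 -0.0724] rot [8.000e-02 6.727e+01 4.000e-02] |d| 0.365 |r| 67.3
sgn -1 shift [ 0.3562  0.0306 -0.0724] rot [ 4.0000e-02 -1.1273e+02 -8.0000e-02] |d| 0.365 |r| 112.7
```

View pics/w1.png

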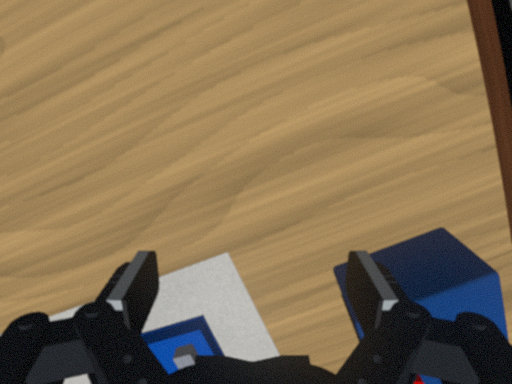

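The wrist picture shows both fingertips at about (135,290) and (370,290), with the tray corner at (180,345). The move was refused as a bad value, perhaps because some keys were missing, so I'll give all of them.

drive_tool --deltas '[{"jaw": 0.3, "x": 0.045, "y": 0.004, "z": -0.009, "ax": 0, "ay": 8, "az": 0}, {"jaw": 0.3, "x": 0.09, "y": 0.008, "z": -0.018, "ax": 0, "ay": 16, "az": 0}, {"jaw": 0.3, "x": 0.135, "y": 0.012, "z": -0.027, "ax": 0, "ay": 24, "az": 0}, {"jaw": 0.3, "x": 0.18, "y": 0.016, "z": -0.036, "ax": 0, "ay": 32, "az": 0}, {"jaw": 0.3, "x": 0.225, "y": 0.02, "z": -0.045, "ax": 0, "ay": 40, "az": 0}, {"jaw": 0.3, "x": 0.27, "y": 0.024, "z": -0.054, "ax": 0, "ay": 48, "az": 0}, {"jaw": 0.3, "x": 0.315, "y": 0.027, "z": -0.063, "ax": 0, "ay": 56, "az": 0}, {"jaw": 0.3, "x": 0.356, "y": 0.03, "z": -0.072, "ax": 0, "ay": 64, "az": 0}, {"jaw": 0.3, "x": 0.356, "y": 0.03, "z": -0.072, "ax": 0, "ay": 67.2, "az": 0}, {"jaw": 0.3, "x": 0.356, "y": 0.03, "z": -0.072, "ax": 0, "ay": 67.2, "az": 0}]'

```text
t: 1.15
tool_pos: [0.5235, 0.3251, 0.2004]
orientation: [0.499, -0.5, 0.501, -0.5]
wrist_force: [0.1, 0.4, -0.8]
width: 0.649
```

Run:
```python
from h import *
st(); save('w2','wrist'); goal([.5225,.3255,.2],[0,0,-1],[1,0,0])
```

```text
t 1.15 p [0.5235 0.3251 0.2004] y [-0.002 -0.    -1.   ] z [ 1.    -0.002 -0.002] F [ 0.1  0.4 -0.8] w 0.649 q [0.425 0.405 0.103 1.27  0.    1.998]
sgn 1 shift [ 0.0003  0.0007 -0.0003] rot [0.07 0.08 0.01] |d| 0.001 |r| 0.1
sgn -1 shift [ 0.0003  0.0007 -0.0003] rot [ 2.0000e-02 -1.7992e+02 -1.1000e-01] |d| 0.001 |r| 179.9
```

View pics/w2.png

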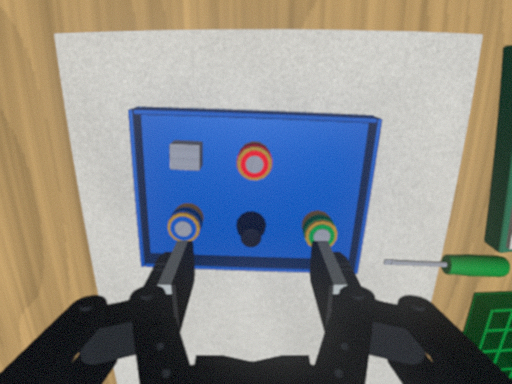

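The wrist picture shows the red holder at (254,161), the loupe at (251,228), the steel block at (185,155), and open space to both sides along x.

Run:
```python
from h import *
c=load('w2'); im=c['im'].astype(int)
m=(im[...,0]>1.5*im[...,2]);m2=np.zeros_like(m);m2[138:186,230:280]=1;m&=m2
n,l,s,_=cv2.connectedComponentsWithStats(m.astype(np.uint8));print(s[1:])
# red ring outer on top
red=(im[...,0]>150)&(im[...,0]>2*im[...,1])&m2
cn=max(cv2.findContours(red.astype(np.uint8),cv2.RETR_EXTERNAL,cv2.CHAIN_APPROX_NONE)[0],key=len)
e=cv2.fitEllipse(cn);print(e,onplane(c,[e[0]],.035), withdepth(c,[e[0]]))
p=onplane(c,cn.reshape(-1,2),.035);print(p.min(0),p.max(0),(p.min(0)+p.max(0))/2)
g=np.array([[185,155],[251,226]]);print('block,loupe',onplane(c,g,.03)); print('wall y+',onplane(c,[[254,112]],.03))
st()
```

```text
[[238 143  34  37 725]]
((254.07765197753906, 163.84950256347656), (26.311687469482422, 27.021095275878906), 87.09830474853516) [[0.52435081 0.32701751 0.035     ]] [[0.52433539 0.32767308 0.03749328]]
[0.51174565 0.31379986 0.035     ] [0.53775132 0.33961794 0.035     ] [0.52474849 0.3267089  0.035     ]
block,loupe [[0.45728022 0.33451301 0.03      ]
 [0.52142086 0.25893661 0.03      ]]
wall y+ [[0.52413374 0.37557973 0.03      ]]
t 1.2 p [0.5228 0.3258 0.2007] y [-0.001 -0.    -1.   ] z [ 1.     0.001 -0.001] F [-0.2  0.5 -0. ] w 0.653 q [0.427 0.404 0.102 1.27  0.    1.996]
```

drive_tool --deltas '[{"jaw": 0.2, "x": -0.001, "y": 0.04, "z": 0.001, "ax": 0, "ay": 0, "az": 0}, {"jaw": 0.2, "x": -0.001, "y": 0.08, "z": 0.001, "ax": 0, "ay": 0, "az": 0}, {"jaw": 0.2, "x": -0.001, "y": 0.12, "z": 0.001, "ax": 0, "ay": 0, "az": 0}, {"jaw": 0.2, "x": -0.001, "y": 0.14, "z": 0.001, "ax": 0, "ay": 0, "az": 0}, {"jaw": 0.2, "x": -0.001, "y": 0.155, "z": 0.001, "ax": 0, "ay": 0, "az": 0}, {"jaw": 0.2, "x": -0.001, "y": 0.165, "z": 0.001, "ax": 0, "ay": 0, "az": 0}, {"jaw": 0.2, "x": -0.001, "y": 0.175, "z": 0.001, "ax": 0, "ay": 0, "az": 0}, {"jaw": 0.2, "x": -0.001, "y": 0.183, "z": 0.001, "ax": 0, "ay": 0, "az": 0}, {"jaw": 0.2, "x": -0.001, "y": 0.183, "z": 0.001, "ax": 0, "ay": 0, "az": 0}]'

```text
t: 2.1
tool_pos: [0.5231, 0.3274, 0.0176]
orientation: [-0.5, 0.501, -0.5, 0.499]
wrist_force: [-1.1, -0.4, 0.5]
width: 0.602
```

Run:
```python
from h import *
st(); save('w3','wrist');save('s3','side')
```

```text
t 2.1 p [0.5231 0.3274 0.0176] y [-0.001 -0.    -1.   ] z [ 1.     0.002 -0.001] F [-1.1 -0.4  0.5] w 0.602 q [ 0.429  0.533 -0.167  0.871  0.     1.998]
```

View pics/w3.png

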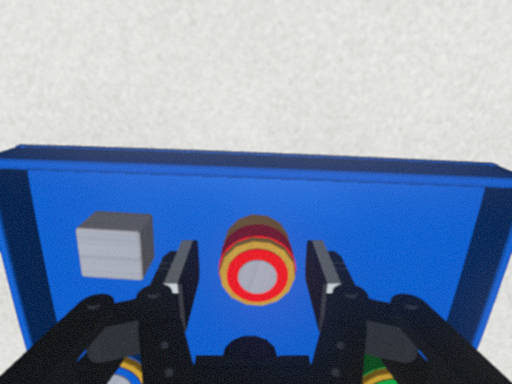

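View pics/s3.png

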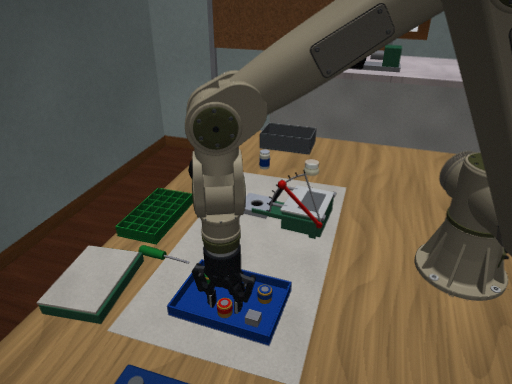

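The holder, at (257,275), lies between the two fingertips at (182,265) and (322,265). Closing the gripper.

drive_tool --deltas '[{"jaw": -1, "x": 0, "y": 0, "z": 0, "ax": 0, "ay": 0, "az": 0}, {"jaw": -1, "x": 0, "y": 0, "z": 0, "ax": 0, "ay": 0, "az": 0}, {"jaw": -1, "x": 0, "y": 0, "z": 0, "ax": 0, "ay": 0, "az": 0}, {"jaw": -1, "x": 0, "y": 0, "z": 0, "ax": 0, "ay": 0, "az": 0}, {"jaw": -1, "x": 0, "y": 0, "z": 0, "ax": 0, "ay": 0, "az": 0}, {"jaw": -1, "x": 0, "y": 0, "z": 0, "ax": 0, "ay": 0, "az": 0}]'

```text
t: 2.8
tool_pos: [0.5246, 0.3277, 0.0195]
orientation: [0.501, -0.5, 0.499, -0.5]
wrist_force: [0.0, 0.2, 6.8]
width: 0.375
```

Run:
```python
from h import *
st(); save('w4','wrist')
```

```text
t 2.8 p [0.5246 0.3277 0.0195] y [ 0.002  0.001 -1.   ] z [1.    0.001 0.002] F [0.  0.2 6.8] w 0.375 q [ 0.429  0.531 -0.165  0.872  0.     1.998]
```

View pics/w4.png

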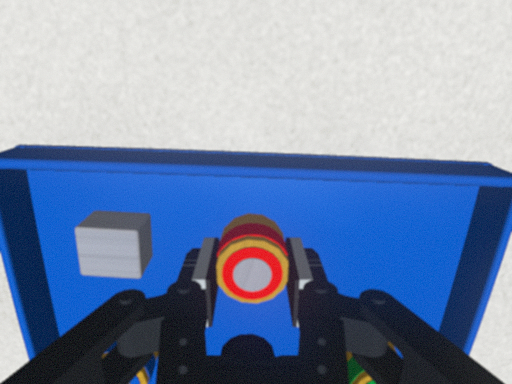

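drive_tool --deltas '[{"jaw": -1, "x": 0, "y": -0.01, "z": 0, "ax": 0, "ay": 0, "az": 0}, {"jaw": -1, "x": 0, "y": -0.03, "z": 0, "ax": 0, "ay": 0, "az": 0}, {"jaw": -1, "x": 0, "y": -0.06, "z": 0, "ax": 0, "ay": 0, "az": 0}, {"jaw": -1, "x": 0, "y": -0.1, "z": 0, "ax": 0, "ay": 0, "az": 0}, {"jaw": -1, "x": 0, "y": -0.14, "z": 0, "ax": 0, "ay": 0, "az": 0}, {"jaw": -1, "x": 0, "y": -0.17, "z": 0, "ax": 0, "ay": 0, "az": 0}, {"jaw": -1, "x": 0, "y": -0.17, "z": 0, "ax": 0, "ay": 0, "az": 0}]'

```text
t: 3.55
tool_pos: [0.5262, 0.3285, 0.1942]
orientation: [0.503, -0.497, 0.499, -0.501]
wrist_force: [0.8, -0.0, -0.9]
width: 0.368
```

Run:
```python
from h import *
st(); save('w5','wrist')
c=load('w5');im=c['im'].astype(int)
red=(im[...,0]>120)&(im[...,0]>2*im[...,1])&(im[...,0]>2*im[...,2])
cn=max(cv2.findContours(red.astype(np.uint8),cv2.RETR_EXTERNAL,cv2.CHAIN_APPROX_NONE)[0],key=len);e=cv2.fitEllipse(cn);print(e)
s,p,R=cur()
for zt in(.014,.017,.020):print(onplane(c,[e[0]],p[2]+zt)-p)
x=np.array([np.cos(np.radians(-4.5)),np.sin(np.radians(-4.5)),0])
goal([.591,-.1224,.19],[0,0,-1],x)
```

```text
t 3.55 p [0.5262 0.3285 0.1942] y [ 0.008  0.004 -1.   ] z [1.    0.001 0.008] F [ 0.8 -0.  -0.9] w 0.368 q [0.429 0.406 0.089 1.245 0.    1.998]
((251.8907012939453, 272.78631591796875), (51.33585739135742, 59.786869049072266), 89.94120025634766)
[[-0.00044397 -0.00249503  0.014     ]]
[[-0.00046202 -0.00053823  0.017     ]]
[[-0.00048007  0.00141856  0.02      ]]
sgn 1 shift [0.4504 0.0007 0.0653] rot [-0.28  4.56 -0.14] |d| 0.455 |r| 4.6
sgn -1 shift [0.4504 0.0007 0.0653] rot [  -0.22 -175.44    0.43] |d| 0.455 |r| 175.4
```

View pics/w5.png

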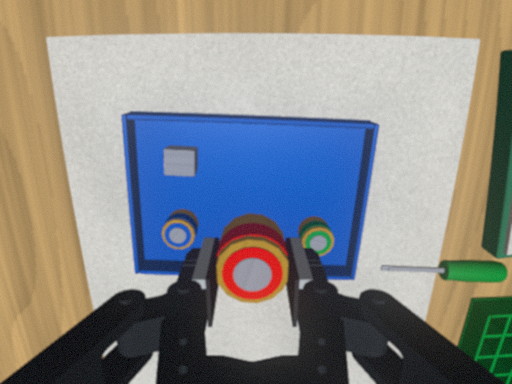

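The holder is held upright between the fingers at (252,272), and the rest of the tray is undisturbed. Next I carry it high to a point above the well.

drive_tool --deltas '[{"jaw": -1, "x": 0.04, "y": -0.03, "z": 0.02, "ax": 0, "ay": 0, "az": 0}, {"jaw": -1, "x": 0.085, "y": -0.05, "z": 0.035, "ax": 0, "ay": 0, "az": 0}, {"jaw": -1, "x": 0.13, "y": -0.06, "z": 0.05, "ax": 0, "ay": 0.5, "az": 0}, {"jaw": -1, "x": 0.175, "y": -0.06, "z": 0.06, "ax": 0, "ay": 1, "az": 0}, {"jaw": -1, "x": 0.22, "y": -0.06, "z": 0.065, "ax": 0, "ay": 2, "az": 0}, {"jaw": -1, "x": 0.265, "y": -0.06, "z": 0.065, "ax": 0, "ay": 3, "az": 0}, {"jaw": -1, "x": 0.31, "y": -0.06, "z": 0.065, "ax": -0.3, "ay": 4, "az": 0}, {"jaw": -1, "x": 0.355, "y": -0.06, "z": 0.065, "ax": -0.3, "ay": 4.5, "az": -0.1}, {"jaw": -1, "x": 0.4, "y": -0.06, "z": 0.065, "ax": -0.3, "ay": 4.5, "az": -0.1}, {"jaw": -1, "x": 0.43, "y": -0.06, "z": 0.065, "ax": -0.3, "ay": 4.5, "az": -0.1}]'

```text
t: 4.6
tool_pos: [0.5881, -0.1053, 0.2464]
orientation: [0.477, -0.482, 0.521, -0.518]
wrist_force: [0.6, 0.1, -2.0]
width: 0.372
```

Run:
```python
from h import *
st(); save('w6','wrist')
x=np.array([np.cos(np.radians(-4.5)),np.sin(np.radians(-4.5)),0])
goal([.591,-.1224,.1],[0,0,-1],x)
```

```text
t 4.6 p [ 0.5881 -0.1053  0.2464] y [-0.008 -0.001 -1.   ] z [ 0.997 -0.08  -0.008] F [ 0.6  0.1 -2. ] w 0.372 q [-0.31   0.362  0.151  1.368 -0.004  1.341]
sgn 1 shift [0.0124 0.1462 0.005 ] rot [ 0.46 -0.25  0.25] |d| 0.147 |r| 0.6
sgn -1 shift [0.0124 0.1462 0.005 ] rot [ -0.39 179.75   0.72] |d| 0.147 |r| 179.8
```

View pics/w6.png

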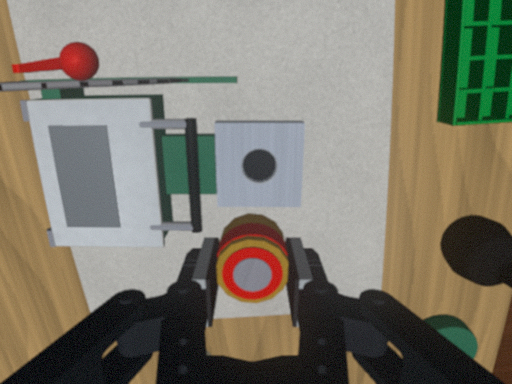

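The wrist picture shows the well at (259,165), the apron from (215,120) to (303,207), the bar at (195,175), and the needle ball at (79,61). I'll settle and measure again.

drive_tool --deltas '[{"jaw": -1, "x": 0, "y": 0, "z": 0, "ax": 0, "ay": 0, "az": 0}, {"jaw": -1, "x": 0, "y": 0, "z": 0, "ax": 0, "ay": 0, "az": 0}]'

```text
t: 4.85
tool_pos: [0.5885, -0.1022, 0.247]
orientation: [0.478, -0.482, 0.521, -0.517]
wrist_force: [0.2, 0.2, -0.9]
width: 0.372
```

Run:
```python
from h import *
st(); save('w7','wrist');c=load('w7');st()
im=c['im'].astype(int);S=im.sum(2);print(S[165,205:315:4],S[100:220:5,230])
m=np.zeros_like(S,bool);m[135:195,225:295]=1
cn=max(cv2.findContours(((S<250)&m).astype(np.uint8),cv2.RETR_EXTERNAL,cv2.CHAIN_APPROX_NONE)[0],key=len);e=cv2.fitEllipse(cn);print(e)
for z in(.02,.016,.012):
    q=onplane(c,cn.reshape(-1,2),z);print(z,onplane(c,[e[0]],z),np.ptp(q,axis=0))
# apron: bluish-grey
ap=(im[...,2]>im[...,0]+6)&(S>300)
k=np.zeros_like(ap);k[100:225,200:320]=1
cn=max(cv2.findContours((ap&k).astype(np.uint8),cv2.RETR_EXTERNAL,cv2.CHAIN_APPROX_NONE)[0],key=cv2.contourArea)
q=onplane(c,cn.reshape(-1,2),.02)
r=cv2.minAreaRect((q[:,:2]*1000).astype(np.float32));print('apron',r)
# bar
bb=(S<150);k=np.zeros_like(bb);k[118:232,186:204]=1
ys,xs=np.nonzero(bb&k);rr=[(xs[ys==v].mean(),v) for v in range(124,228,4) if (ys==v).sum()>3]
q=onplane(c,rr,.07);f=np.polyfit(q[:,1],q[:,0],1);print('bar: x=',f,'yaw',np.degrees(np.arctan(-f[0])),q[[0,-1]])
```

```text
t 4.85 p [ 0.5885 -0.1022  0.247 ] y [-0.008 -0.    -1.   ] z [ 0.997 -0.078 -0.008] F [ 0.2  0.2 -0.9] w 0.372 q [-0.305  0.361  0.152  1.369 -0.003  1.344]
t 4.9 p [ 0.5887 -0.1016  0.2473] y [-0.007 -0.001 -1.   ] z [ 0.997 -0.077 -0.007] F [-0.2 -0.5 -1. ] w 0.368 q [-0.304  0.361  0.152  1.369 -0.003  1.344]
[230 245 250 488 483 495 487 490 490 448 171 171 190 156 162 161 167 178
 468 478 489 478 490 497 510 525 528 519] [520 535 503 528 513 378 495 500 494 502 489 486 495 475 484 497 489 494
 490 485 490 494 508 517]
((258.5177917480469, 167.5890350341797), (29.513961791992188, 30.988449096679688), 87.28097534179688)
0.02 [[ 0.59295384 -0.12164113  0.02      ]] [0.03617873 0.03615935 0.        ]
0.016 [[ 0.59292488 -0.12274515  0.016     ]] [0.03656889 0.0365493  0.        ]
0.012 [[ 0.59289593 -0.12384918  0.012     ]] [0.03695905 0.03693925 0.        ]
apron ((590.6021728515625, -122.21037292480469), (102.07678985595703, 106.06143951416016), 85.76620483398438)
bar: x= [0.08164366 0.53577712] yaw -4.66748466944912 [[ 0.52820088 -0.07091901  0.07      ]
 [ 0.52206889 -0.16483976  0.07      ]]
```

View pics/w7.png

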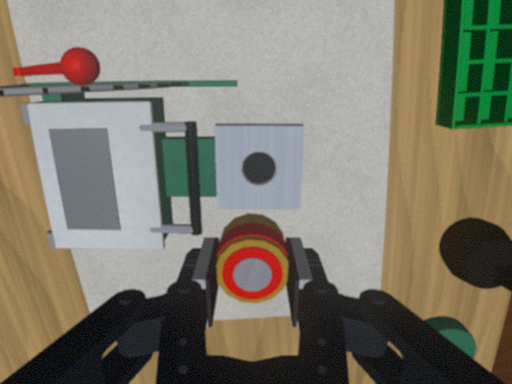

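Run:
```python
from h import *
st()
a=np.radians(-4.6);x=np.array([np.cos(a),np.sin(a),0])
goal([.593,-.122,.07],[0,0,-1],x)
```

```text
t 4.9 p [ 0.5887 -0.1016  0.2473] y [-0.007 -0.001 -1.   ] z [ 0.997 -0.077 -0.007] F [-0.2 -0.5 -1. ] w 0.368 q [-0.304  0.361  0.152  1.369 -0.003  1.344]
sgn 1 shift [0.0198 0.1773 0.0071] rot [0.4  0.21 0.06] |d| 0.179 |r| 0.5
sgn -1 shift [0.0198 0.1773 0.0071] rot [ 1.0000e-01 -1.7979e+02 -6.3000e-01] |d| 0.179 |r| 179.8
```

drive_tool --deltas '[{"jaw": -1, "x": 0.02, "y": 0.03, "z": 0.007, "ax": 0.4, "ay": 0.2, "az": 0}, {"jaw": -1, "x": 0.02, "y": 0.07, "z": 0.007, "ax": 0.4, "ay": 0.2, "az": 0}, {"jaw": -1, "x": 0.02, "y": 0.11, "z": 0.007, "ax": 0.4, "ay": 0.2, "az": 0}, {"jaw": -1, "x": 0.02, "y": 0.15, "z": 0.007, "ax": 0.4, "ay": 0.2, "az": 0}, {"jaw": -1, "x": 0.02, "y": 0.177, "z": 0.007, "ax": 0.4, "ay": 0.2, "az": 0}, {"jaw": -1, "x": 0.02, "y": 0.177, "z": 0.007, "ax": 0.4, "ay": 0.2, "az": 0}, {"jaw": -1, "x": 0.02, "y": 0.177, "z": 0.007, "ax": 0.4, "ay": 0.2, "az": 0}, {"jaw": -1, "x": 0.02, "y": 0.177, "z": 0.007, "ax": 0.4, "ay": 0.2, "az": 0}]'

```text
t: 5.7
tool_pos: [0.5954, -0.1231, 0.0735]
orientation: [-0.48, 0.479, -0.518, 0.522]
wrist_force: [0.6, 0.1, -0.7]
width: 0.368
```

Run:
```python
from h import *
st(); save('w8','wrist');save('s8','side')
b=cv2.resize(load('s8')['im'][130:250,200:345,::-1],None,fx=5,fy=5,interpolation=cv2.INTER_CUBIC);cv2.imwrite('pics/s8z.png',b)
a=np.radians(-4.6);x=np.array([np.cos(a),np.sin(a),0])
goal([.593,-.122,.0265],[0,0,-1],x)
```

```text
t 5.7 p [ 0.5954 -0.1231  0.0735] y [ 0.005 -0.003 -1.   ] z [ 0.997 -0.08   0.005] F [ 0.6  0.1 -0.7] w 0.368 q [-3.350e-01  4.600e-01 -1.360e-01  9.690e-01 -1.000e-03  1.315e+00]
sgn 1 shift [-0.0014  0.0471 -0.0028] rot [-0.33 -0.    0.17] |d| 0.047 |r| 0.4
sgn -1 shift [-0.0014  0.0471 -0.0028] rot [ -0.26 179.99  -0.51] |d| 0.047 |r| 180.0
```

View pics/w8.png

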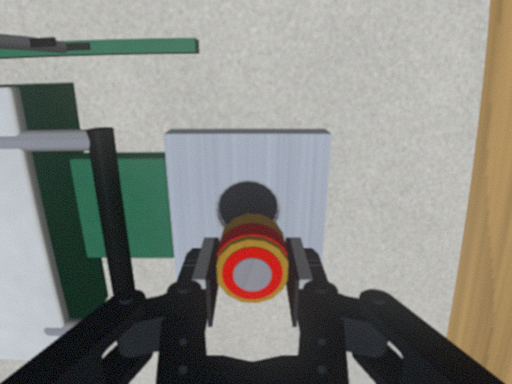

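View pics/s8z.png

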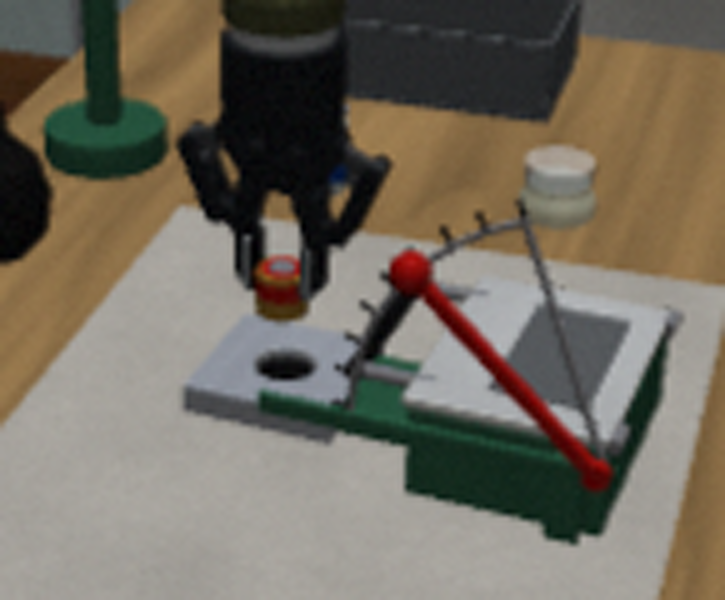

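The picture shows the well behind the holder, spanning columns 219–277 with its top edge near row 181. I'll measure the well and holder in this same view.

Run:
```python
from h import *
from scipy.optimize import least_squares
c=load('w8');im=c['im'].astype(int);S=im.sum(2);s,p,R=cur();st()
m=np.zeros_like(S,bool);m[170:228,205:295]=1
d=(S<230)&m&(abs(im[...,0]-im[...,2])<30)
cn=max(cv2.findContours(d.astype(np.uint8),cv2.RETR_EXTERNAL,cv2.CHAIN_APPROX_NONE)[0],key=len).reshape(-1,2)
k=cn[(cn[:,1]<210)]; q=onplane(c,k,.02)[:,:2]
r=least_squares(lambda v:np.hypot(q[:,0]-v[0],q[:,1]-v[1])-v[2],[.593,-.12,.02],loss='soft_l1',f_scale=.001);print('well',r.x,k.min(0),k.max(0))
red=(im[...,0]>120)&(im[...,0]>2*im[...,1])&(im[...,0]>2*im[...,2])&(np.arange(384)[:,None]>235)
cn=max(cv2.findContours(red.astype(np.uint8),cv2.RETR_EXTERNAL,cv2.CHAIN_APPROX_NONE)[0],key=len)
e=cv2.fitEllipse(cn);print(e,onplane(c,[e[0]],p[2]+.0155),withdepth(c,[e[0]]))
# also the side camera: lower body of holder vs well
sd=load('s8');im=sd['im'].astype(int);S=im.sum(2);m=np.zeros_like(S,bool);m[196:210,248:266]=1
cs=cents((S<170)&m);print(cs,onplane(sd,[cs[0][0]],.02))
red=(im[...,0]>110)&(im[...,0]>1.8*im[...,1]);red[:,262:]=0;red[:170]=0;red[200:]=0;print(cents(red))
```

```text
t 5.8 p [ 0.5954 -0.1235  0.0736] y [ 0.005 -0.003 -1.   ] z [ 0.997 -0.08   0.006] F [ 0.2 -0.1 -0.8] w 0.371 q [-3.360e-01  4.590e-01 -1.360e-01  9.690e-01 -1.000e-03  1.315e+00]
well [ 0.59281005 -0.12277718  0.01836475] [219 182] [276 209]
((251.8739471435547, 272.80712890625), (51.2347297668457, 59.81103515625), 89.91114807128906) [[ 0.59494378 -0.12485575  0.08909498]] [[ 0.59512082 -0.1223601   0.09288762]]
[(array([256.57, 203.05]), np.int32(42), array([252, 201,  11,   5], dtype=int32))] [[ 0.59398614 -0.12057406  0.02      ]]
[(array([255.35, 183.76]), np.int32(17), array([252, 182,   8,   4], dtype=int32))]
```

drive_tool --deltas '[{"jaw": -1, "x": -0.0005, "y": 0.01, "z": -0.0025, "ax": -0.3, "ay": 0, "az": 0.1}, {"jaw": -1, "x": -0.0005, "y": 0.02, "z": -0.0025, "ax": -0.3, "ay": 0, "az": 0.1}, {"jaw": -1, "x": -0.0005, "y": 0.027, "z": -0.0025, "ax": -0.3, "ay": 0, "az": 0.1}, {"jaw": -1, "x": -0.0005, "y": 0.032, "z": -0.0025, "ax": -0.3, "ay": 0, "az": 0.1}, {"jaw": -1, "x": -0.0005, "y": 0.036, "z": -0.0025, "ax": -0.3, "ay": 0, "az": 0.1}, {"jaw": -1, "x": -0.0005, "y": 0.04, "z": -0.0025, "ax": -0.3, "ay": 0, "az": 0.1}, {"jaw": -1, "x": -0.0005, "y": 0.04, "z": -0.0025, "ax": -0.3, "ay": 0, "az": 0.1}, {"jaw": -1, "x": -0.0005, "y": 0.04, "z": -0.0025, "ax": -0.3, "ay": 0, "az": 0.1}]'

```text
t: 6.6
tool_pos: [0.5914, -0.1227, 0.0313]
orientation: [0.479, -0.48, 0.521, -0.519]
wrist_force: [-0.9, -0.7, -1.6]
width: 0.376
```

Run:
```python
from h import *
st(); save('w9','wrist');save('s9','side')
b=cv2.resize(load('s9')['im'][160:230,225:305,::-1],None,fx=8,fy=8,interpolation=cv2.INTER_CUBIC);cv2.imwrite('pics/s9z.png',b)
```

```text
t 6.6 p [ 0.5914 -0.1227  0.0313] y [-0.003  0.    -1.   ] z [ 0.997 -0.081 -0.003] F [-0.9 -0.7 -1.6] w 0.376 q [-3.370e-01  4.990e-01 -1.870e-01  8.880e-01 -1.000e-03  1.315e+00]
```

View pics/s9z.png

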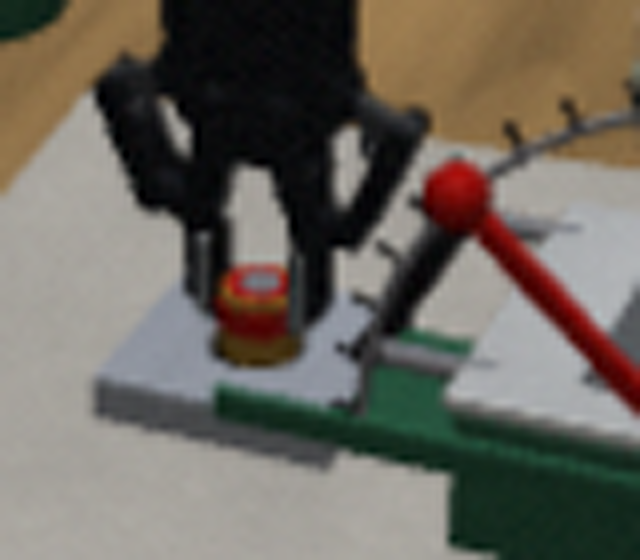

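View pics/w9.png

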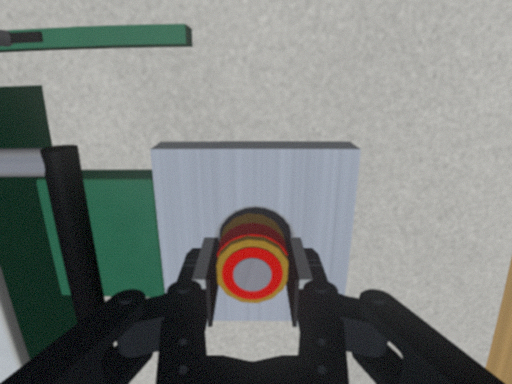

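The holder has entered the well mouth, with a dark crescent showing behind it at (252,213) and no contact force. I'll go down the last few millimetres gently.

drive_tool --deltas '[{"jaw": -1, "x": 0, "y": 0.002, "z": 0.001, "ax": 0, "ay": 0, "az": 0}, {"jaw": -1, "x": 0, "y": 0.004, "z": 0.001, "ax": 0, "ay": 0, "az": 0}, {"jaw": -1, "x": 0, "y": 0.005, "z": 0.001, "ax": 0, "ay": 0, "az": 0}, {"jaw": -1, "x": 0, "y": 0.005, "z": 0.001, "ax": 0, "ay": 0, "az": 0}, {"jaw": -1, "x": 0, "y": 0.005, "z": 0.001, "ax": 0, "ay": 0, "az": 0}]'

```text
t: 7.2
tool_pos: [0.5925, -0.1228, 0.0266]
orientation: [0.479, -0.48, 0.521, -0.519]
wrist_force: [-0.9, 0.1, 3.1]
width: 0.368
```

drive_tool --deltas '[{"jaw": -1, "x": 0, "y": 0.001, "z": 0, "ax": 0, "ay": 0, "az": 0}, {"jaw": -1, "x": 0, "y": 0.001, "z": 0, "ax": 0, "ay": 0, "az": 0}, {"jaw": 0.1, "x": 0, "y": 0.001, "z": 0, "ax": 0, "ay": 0, "az": 0}, {"jaw": 0.1, "x": 0, "y": 0.001, "z": 0, "ax": 0, "ay": 0, "az": 0}, {"jaw": 0.1, "x": 0, "y": 0, "z": 0, "ax": 0, "ay": 0, "az": 0}, {"jaw": 0.1, "x": 0, "y": 0, "z": 0, "ax": 0, "ay": 0, "az": 0}]'

```text
t: 7.8
tool_pos: [0.5923, -0.1227, 0.0261]
orientation: [0.479, -0.48, 0.521, -0.519]
wrist_force: [-0.0, 0.6, -0.1]
width: 0.549
```

Run:
```python
from h import *
st(); save('w10','wrist')
```

```text
t 7.8 p [ 0.5923 -0.1227  0.0261] y [-0.004  0.    -1.   ] z [ 0.997 -0.081 -0.004] F [-0.   0.6 -0.1] w 0.549 q [-3.360e-01  5.060e-01 -1.900e-01  8.780e-01 -1.000e-03  1.315e+00]
```

View pics/w10.png

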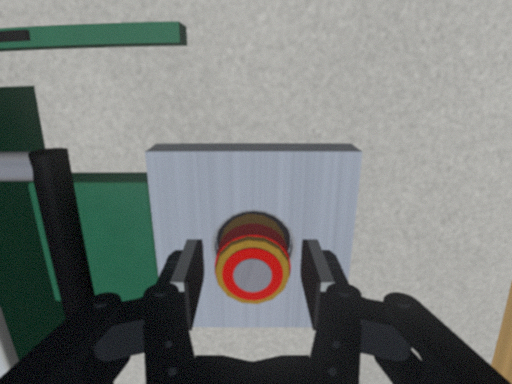

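The jaws are open and the holder stands free in the well at (253,265). Lifting clear to check.

drive_tool --deltas '[{"jaw": 0.1, "x": 0, "y": -0.015, "z": 0, "ax": 0, "ay": 0, "az": 0}, {"jaw": 0.1, "x": 0, "y": -0.04, "z": 0, "ax": 0, "ay": 0, "az": 0}, {"jaw": 0.1, "x": 0, "y": -0.08, "z": 0, "ax": 0, "ay": 0, "az": 0}, {"jaw": 0.1, "x": 0, "y": -0.12, "z": 0, "ax": 0, "ay": 0, "az": 0}, {"jaw": 0.1, "x": 0, "y": -0.16, "z": -0.02, "ax": 0, "ay": 0, "az": 0}, {"jaw": 0.1, "x": 0, "y": -0.18, "z": -0.06, "ax": 0, "ay": 0, "az": 0}, {"jaw": 0.1, "x": 0, "y": -0.18, "z": -0.068, "ax": 0, "ay": 0, "az": 0}, {"jaw": 0.1, "x": 0, "y": -0.18, "z": -0.068, "ax": 0, "ay": 0, "az": 0}, {"jaw": 0.1, "x": 0, "y": -0.18, "z": -0.068, "ax": 0, "ay": 0, "az": 0}]'

```text
t: 8.75
tool_pos: [0.5254, -0.1173, 0.2058]
orientation: [0.478, -0.48, 0.521, -0.519]
wrist_force: [0.2, -0.0, 0.9]
width: 0.551
```

Run:
```python
from h import *
st(); save('w11','wrist');save('s11','side')
b=cv2.resize(load('s11')['im'][150:240,220:335,::-1],None,fx=6,fy=6,interpolation=cv2.INTER_CUBIC);cv2.imwrite('pics/s11z.png',b)
```

```text
t 8.75 p [ 0.5254 -0.1173  0.2058] y [-0.004  0.    -1.   ] z [ 0.997 -0.081 -0.004] F [ 0.2 -0.   0.9] w 0.551 q [-3.680e-01  2.540e-01 -9.700e-02  1.223e+00 -1.000e-03  1.283e+00]
```

View pics/s11z.png

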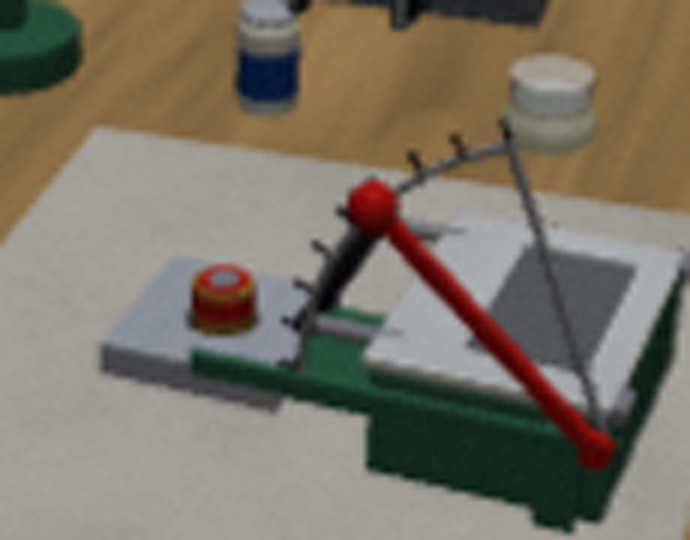

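View pics/w11.png

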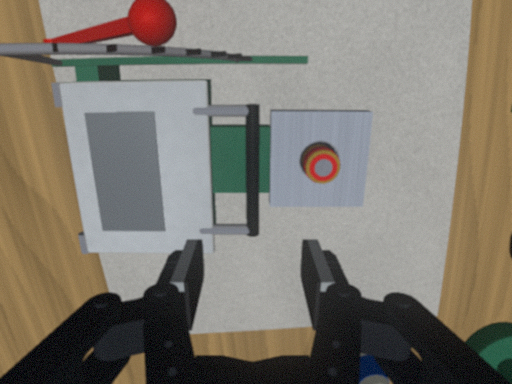

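The holder is standing in the well, upright at (322,165) in the wrist view. The bar is at (252,170) and the lid is shut. Measuring seat depth, the bar and the needle.

Run:
```python
from h import *
c=load('w11');im=c['im'].astype(int);S=im.sum(2);s,p,R=cur()
red=(im[...,0]>120)&(im[...,0]>2*im[...,1])&(im[...,0]>2*im[...,2])
for cn in cv2.findContours(red.astype(np.uint8),cv2.RETR_EXTERNAL,cv2.CHAIN_APPROX_NONE)[0]:
    if len(cn)<20: continue
    e=cv2.fitEllipse(cn);print(e, withdepth(c,[e[0]]))
h=[[322,167]];D=c['d'];print('top z',withdepth(c,h),'apron z',withdepth(c,[[290,130],[350,130],[290,190],[350,190]])[:,2],'plate',withdepth(c,[[150,95],[200,200]])[:,2],'bar top',withdepth(c,[[252,140],[252,170],[252,200]]))
bb=S<130;k=np.zeros_like(bb);k[105:236,240:266]=1
ys,xs=np.nonzero(bb&k);print(ys.min(),ys.max())
rr=[((xs[ys==v].min()+xs[ys==v].max())/2,v) for v in range(115,228,4)]
q=onplane(c,rr,.066);f=np.polyfit(q[:,1],q[:,0],1);print('bar',f,np.degrees(np.arctan(-f[0])),'w px',[(xs[ys==v].max()-xs[ys==v].min()+1) for v in (130,170,210)])
en=onplane(c,[[rr[0][0],ys.min()],[rr[-1][0],ys.max()]],.066);print(en,en.mean(0))
# ball: circle
m=np.zeros_like(red);m[:48,120:180]=1
cn=max(cv2.findContours(((im[...,0]>1.8*im[...,1])&m&(im[...,0]>60)).astype(np.uint8),cv2.RETR_EXTERNAL,cv2.CHAIN_APPROX_NONE)[0],key=len).reshape(-1,2)
cn=cn[cn[:,0]>134];(u,v),r=cv2.minEnclosingCircle(cn);print('ball px',u,v,r)
o,d=ray(c,[[u,v]]);t=load('top0');o1,d1=ray(t,[[240.12,211.9]]);sd=load('side0');o2,d2=ray(sd,[[282.86,184.92]])
A=[];b=[]
for oo,dd in((o,d[0]),(o1,d1[0]),(o2,d2[0])):
    dd=dd/np.linalg.norm(dd);P=np.eye(3)-np.outer(dd,dd);A.append(P);b.append(P@oo)
X=np.linalg.lstsq(np.vstack(A),np.hstack(b),rcond=None)[0];print('ball',X,[np.linalg.norm(P@X-y).round(4) for P,y in zip(A,b)])
for seat,yaw in(((.5909,-.1224),-4.5),((.5925,-.1222),-4.6)):
    a=np.radians(yaw);r=X[:2]-seat;bx=r@[np.cos(a),np.sin(a)]+.23;by=r@[-np.sin(a),np.cos(a)];bz=X[2]-.064;print(bx,by,bz,np.hypot(bx,bz),np.arctan2(bz,bx), 'cos/sin',np.arccos(bx/.153),np.arcsin(bz/.153))
```

```text
((322.9582824707031, 167.03428649902344), (25.581323623657227, 27.149808883666992), 56.93601989746094) [[ 0.59174347 -0.12298247  0.0450332 ]]
((120.4588623046875, 23.974958419799805), (37.19740676879883, 127.7206802368164), 79.82557678222656) [[ 0.46255026 -0.00169204  0.15444715]]
top z [[ 0.59096817 -0.12308111  0.04432744]] apron z [0.02066736 0.02019021 0.0206554  0.02046037] plate [0.06959542 0.06821152] bar top [[ 0.52713756 -0.08730123  0.06973852]
 [ 0.52503318 -0.11337587  0.07069996]
 [ 0.52275409 -0.14152825  0.06984561]]
106 233Traceback (most recent call last):
  File "<stdin>", line 10, in <module>
    return umr_minimum(a, axis, None, out, keepdims, initial, where)
ValueError: zero-size array to reduction operation minimum which has no identity
```

Run:
```python
from h import *
c=load('w11');im=c['im'].astype(int);S=im.sum(2)
print(S[170,240:266])
bb=(S<160)&(im[...,1]<im[...,0]+15);k=np.zeros_like(bb);k[100:240,240:266]=1
ys,xs=np.nonzero(bb&k)
rr=np.array([((xs[ys==v].min()+xs[ys==v].max())/2,v) for v in range(115,228,3) if (ys==v).sum()>6])
q=onplane(c,rr,.067);f=np.polyfit(q[:,1],q[:,0],1);print('bar',f,np.degrees(np.arctan(-f[0])))
en=onplane(c,[[rr[0][0],ys.min()],[rr[-1][0],ys.max()]],.064);print(ys.min(),ys.max(),en,en.mean(0), np.polyval(f,en.mean(0)[1]))
m=np.zeros_like(bb);m[:48,120:180]=1
cn=max(cv2.findContours(((im[...,0]>1.8*im[...,1])&m&(im[...,0]>60)).astype(np.uint8),cv2.RETR_EXTERNAL,cv2.CHAIN_APPROX_NONE)[0],key=len).reshape(-1,2)
cn=cn[cn[:,0]>134];(u,v),r=cv2.minEnclosingCircle(cn);print('ball px',u,v,r)
o,d=ray(c,[[u,v]]);t=load('top0');o1,d1=ray(t,[[240.12,211.9]]);sd=load('side0');o2,d2=ray(sd,[[282.86,184.92]])
A=[];b=[]
for oo,dd in((o,d[0]),(o1,d1[0]),(o2,d2[0])):
    dd=dd/np.linalg.norm(dd);P=np.eye(3)-np.outer(dd,dd);A.append(P);b.append(P@oo)
X=np.linalg.lstsq(np.vstack(A),np.hstack(b),rcond=None)[0];print('ball',X,[np.linalg.norm(P@X-y).round(4) for P,y in zip(A,b)])
for seat,yaw in(((.5909,-.1224),-4.5),((.5925,-.1222),-4.6)):
    a=np.radians(yaw);r=X[:2]-seat;bx=r@[np.cos(a),np.sin(a)]+.23;by=r@[-np.sin(a),np.cos(a)];bz=X[2]-.064;print(bx,by,bz,np.hypot(bx,bz),np.arctan2(bz,bx), 'cos/sin',np.arccos(bx/.153),np.arcsin(bz/.153))
```

```text
[226 220 215 223 219 194 137 127 131 107 114 122 141 117 115 143 121 129
 140 192 221 231 219 227 239 227]
bar [0.07742094 0.5340248 ] -4.427062001959114
106 234 [[ 0.53019463 -0.05964879  0.064     ]
 [ 0.52070823 -0.17838952  0.064     ]] [ 0.52545143 -0.11901916  0.064     ] 0.5248102255186425
ball px 150.83511352539062 20.351064682006836 25.184337615966797
ball [ 0.4822857  -0.00368114  0.1670743 ] [np.float64(0.0007), np.float64(0.0008), np.float64(0.0003)]
0.11240595206195513 0.10983110602459706 0.10307429963330922 0.15251035802151852 0.7421189056786008 cos/sin 0.7456023020796606 0.7391882435224496
0.11063563340242 0.10929802446015438 0.10307429963330922 0.1512102993292847 0.7500316231226152 cos/sin 0.7625039505324049 0.7391882435224496
```

Estimates: needle ≈0.745 rad, bar middle ≈(0.525,-0.118), yaw -4.5°. Before gripping, I'll test in free air above the target that the arm can reach the tilted final pose (43°).

```bash
cat >> h.py <<'E'
A0=np.radians(-4.5);XV=np.array([np.cos(A0),np.sin(A0),0]);HX=np.array([.525,-.118,.064])-.162*XV; ZU=np.array([0,0,1.])
def lidpose(th,tilt=None,off=.019):
    tilt=th if tilt is None else tilt
    bar=HX+.162*(np.cos(th)*XV+np.sin(th)*ZU); yv=np.sin(tilt)*XV-np.cos(tilt)*ZU
    return bar+off*yv,yv,np.cos(tilt)*XV+np.sin(tilt)*ZU
E
python3 - <<'E'
from h import *
P,y,z=lidpose(.745); print(P); goal(P+[0,0,.08],y,z)
E
```

```text
[ 0.49505829 -0.11564354  0.15986476]
sgn 1 shift [ 0.0008 -0.0345 -0.0307] rot [ 4.296e+01 -1.300e-01  2.000e-02] |d| 0.046 |r| 43.0
sgn -1 shift [ 0.0008 -0.0345 -0.0307] rot [-4.0000e-02  1.6738e+02  6.5870e+01] |d| 0.046 |r| 179.9
```

drive_tool --deltas '[{"jaw": -0.3, "x": 0, "y": -0.035, "z": 0, "ax": 7, "ay": 0, "az": 0}, {"jaw": -0.3, "x": 0, "y": -0.035, "z": -0.01, "ax": 14, "ay": 0, "az": 0}, {"jaw": -0.3, "x": 0, "y": -0.035, "z": -0.02, "ax": 21, "ay": 0, "az": 0}, {"jaw": -0.3, "x": 0, "y": -0.035, "z": -0.03, "ax": 28, "ay": 0, "az": 0}, {"jaw": -0.3, "x": 0, "y": -0.035, "z": -0.03, "ax": 35, "ay": 0, "az": 0}, {"jaw": -0.3, "x": 0, "y": -0.035, "z": -0.03, "ax": 42, "ay": 0, "az": 0}, {"jaw": -0.3, "x": 0, "y": -0.035, "z": -0.03, "ax": 42.5, "ay": 0, "az": 0}, {"jaw": -0.3, "x": 0, "y": -0.035, "z": -0.03, "ax": 42.5, "ay": 0, "az": 0}, {"jaw": -0.3, "x": 0, "y": -0.035, "z": -0.03, "ax": 42.5, "ay": 0, "az": 0}]'

```text
t: 9.75
tool_pos: [0.4975, -0.1162, 0.244]
orientation: [-0.62, 0.274, -0.296, 0.673]
wrist_force: [0.4, 0.1, 0.3]
width: 0.346
```

Run:
```python
from h import *
st(); save('s12','side')
P,y,z=lidpose(.745); goal(P+[0,0,.08],y,z)
```

```text
t 9.75 p [ 0.4975 -0.1162  0.244 ] y [ 0.672 -0.056 -0.739] z [ 0.737 -0.059  0.674] F [0.4 0.1 0.3] w 0.346 q [-0.584 -0.339 -0.836  0.398  0.33   1.184]
sgn 1 shift [-0.0004  0.0014 -0.0051] rot [ 0.29 -0.02  0.15] |d| 0.005 |r| 0.3
sgn -1 shift [-0.0004  0.0014 -0.0051] rot [ -0.23 179.98   0.46] |d| 0.005 |r| 180.0
```

View pics/s12.png

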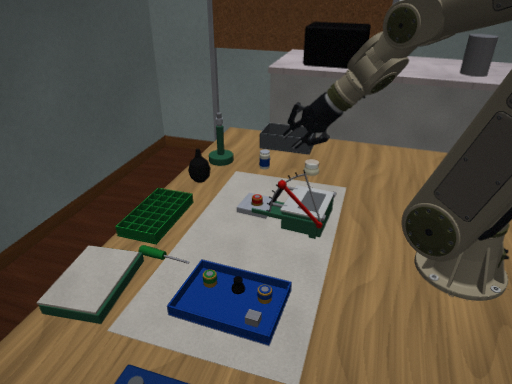

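The tilted pose is reachable, with the fingers at (310,135) and clear of the needle at (283,185). I'll test it at the actual final height, which is free because the lid is shut.

drive_tool --deltas '[{"jaw": -0.3, "x": 0, "y": 0.02, "z": -0.02, "ax": 0, "ay": 0, "az": 0}, {"jaw": -0.3, "x": 0, "y": 0.04, "z": -0.04, "ax": 0, "ay": 0, "az": 0}, {"jaw": -0.3, "x": 0, "y": 0.06, "z": -0.058, "ax": 0, "ay": 0, "az": 0}, {"jaw": -0.3, "x": 0, "y": 0.06, "z": -0.058, "ax": 0, "ay": 0, "az": 0}, {"jaw": -0.3, "x": 0, "y": 0.06, "z": -0.058, "ax": 0, "ay": 0, "az": 0}]'

```text
t: 10.3
tool_pos: [0.4943, -0.1152, 0.1591]
orientation: [-0.62, 0.274, -0.297, 0.672]
wrist_force: [0.2, -0.2, 0.8]
width: 0.35
```

Run:
```python
from h import *
st()
P,y,z=lidpose(.745); goal(P,y,z)
```

```text
t 10.3 p [ 0.4943 -0.1152  0.1591] y [ 0.671 -0.054 -0.74 ] z [ 0.737 -0.059  0.673] F [ 0.2 -0.2  0.8] w 0.35 q [-0.588 -0.234 -1.008  0.126  0.333  1.181]
sgn 1 shift [ 0.0004 -0.      0.0011] rot [ 0.41 -0.07  0.07] |d| 0.001 |r| 0.4
sgn -1 shift [ 0.0004 -0.      0.0011] rot [-1.0000e-01  1.7993e+02  6.4000e-01] |d| 0.001 |r| 179.9
```

Reachable, but q3 = -1.008 is close to its -1.03 limit. I'll grip with the tool tilted -0.12 rad and finish near 0.62 rad of tilt to keep margin. First I back off to a standoff above the bar.

Run:
```python
from h import *
P,y,z=lidpose(0,-.12); print(P);goal(P-.08*y,y,z)
```

```text
[ 0.52273248 -0.11782154  0.04513664]
sgn 1 shift [0.0003 0.0512 0.005 ] rot [-4.915e+01 -9.000e-02  3.000e-02] |d| 0.051 |r| 49.2
sgn -1 shift [0.0003 0.0512 0.005 ] rot [-5.0000e-02  1.6361e+02 -7.4830e+01] |d| 0.051 |r| 179.9
```

drive_tool --deltas '[{"jaw": -0.35, "x": 0, "y": 0, "z": 0.005, "ax": -8, "ay": 0, "az": 0}, {"jaw": -0.35, "x": 0, "y": 0.0, "z": 0.01, "ax": -16, "ay": 0, "az": 0}, {"jaw": -0.35, "x": 0, "y": 0.01, "z": 0.01, "ax": -24, "ay": 0, "az": 0}, {"jaw": -0.35, "x": 0, "y": 0.02, "z": 0.01, "ax": -32, "ay": 0, "az": 0}, {"jaw": -0.35, "x": 0, "y": 0.03, "z": 0.007, "ax": -40, "ay": 0, "az": 0}, {"jaw": -0.35, "x": 0, "y": 0.045, "z": 0.005, "ax": -48, "ay": 0, "az": 0}, {"jaw": -0.35, "x": 0, "y": 0.051, "z": 0.005, "ax": -49, "ay": 0, "az": 0}, {"jaw": -0.35, "x": 0, "y": 0.051, "z": 0.005, "ax": -49, "ay": 0, "az": 0}, {"jaw": -0.35, "x": 0, "y": 0.051, "z": 0.005, "ax": -49, "ay": 0, "az": 0}, {"jaw": -0.35, "x": 0, "y": 0.051, "z": 0.005, "ax": -49, "ay": 0, "az": 0}]'

```text
t: 11.3
tool_pos: [0.5306, -0.1178, 0.1263]
orientation: [0.451, -0.506, 0.548, -0.49]
wrist_force: [-0.5, 0.2, 0.1]
width: 0.326
```

Run:
```python
from h import *
st();save('w13','wrist');P,y,z=lidpose(0,-.12);goal(P,y,z)
```

```text
t 11.3 p [ 0.5306 -0.1178  0.1263] y [-0.112  0.008 -0.994] z [ 0.99  -0.081 -0.112] F [-0.5  0.2  0.1] w 0.326 q [-0.349  0.397 -0.102  1.18  -0.031  1.304]
sgn 1 shift [0.0005 0.0816 0.0015] rot [-0.43 -0.16  0.05] |d| 0.082 |r| 0.5
sgn -1 shift [0.0005 0.0816 0.0015] rot [-7.0000e-02  1.7984e+02 -6.7000e-01] |d| 0.082 |r| 179.8
```

View pics/w13.png

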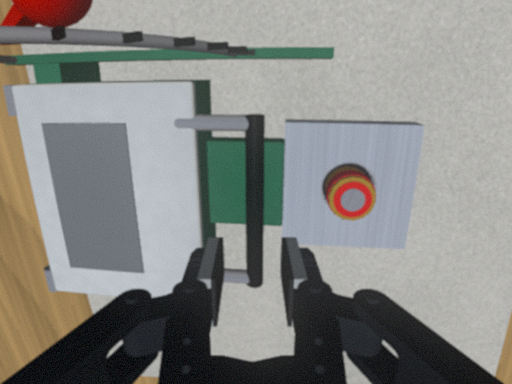

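The bar, at column 255 and rows 115–287, is centred between the fingertips at 212 and 290. Descending partway.

drive_tool --deltas '[{"jaw": -0.35, "x": 0, "y": 0.02, "z": 0.001, "ax": -0.4, "ay": 0, "az": 0}, {"jaw": -0.35, "x": 0, "y": 0.04, "z": 0.001, "ax": -0.4, "ay": 0, "az": 0}, {"jaw": -0.35, "x": 0, "y": 0.05, "z": 0.001, "ax": -0.4, "ay": 0, "az": 0}, {"jaw": -0.35, "x": 0, "y": 0.05, "z": 0.001, "ax": -0.4, "ay": 0, "az": 0}, {"jaw": -0.35, "x": 0, "y": 0.05, "z": 0.001, "ax": -0.4, "ay": 0, "az": 0}]'

```text
t: 11.85
tool_pos: [0.5261, -0.1175, 0.0754]
orientation: [0.449, -0.508, 0.551, -0.487]
wrist_force: [-0.3, 0.4, -0.3]
width: 0.321
```

Run:
```python
from h import *
st();save('w14','wrist');save('s14','side');P,y,z=lidpose(0,-.12);goal(P,y,z)
b=cv2.resize(load('s14')['im'][130:240,220:335,::-1],None,fx=5,fy=5,interpolation=cv2.INTER_CUBIC);cv2.imwrite('pics/s14z.png',b)
```

```text
t 11.85 p [ 0.5261 -0.1175  0.0754] y [-0.121  0.009 -0.993] z [ 0.989 -0.081 -0.122] F [-0.3  0.4 -0.3] w 0.321 q [-0.35   0.437 -0.177  1.075 -0.033  1.304]
sgn 1 shift [ 0.0004  0.0306 -0.0002] rot [ 0.09 -0.14  0.02] |d| 0.031 |r| 0.2
sgn -1 shift [ 0.0004  0.0306 -0.0002] rot [-4.0000e-02  1.7986e+02  1.3000e-01] |d| 0.031 |r| 179.9
```

View pics/w14.png

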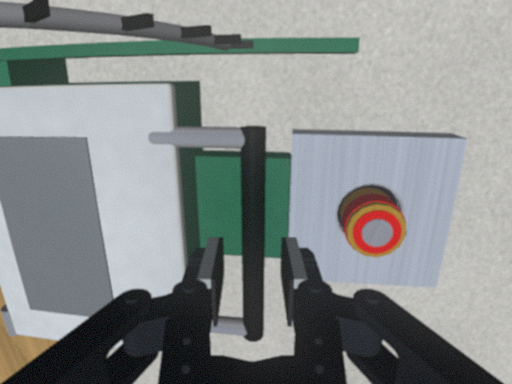

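View pics/s14z.png

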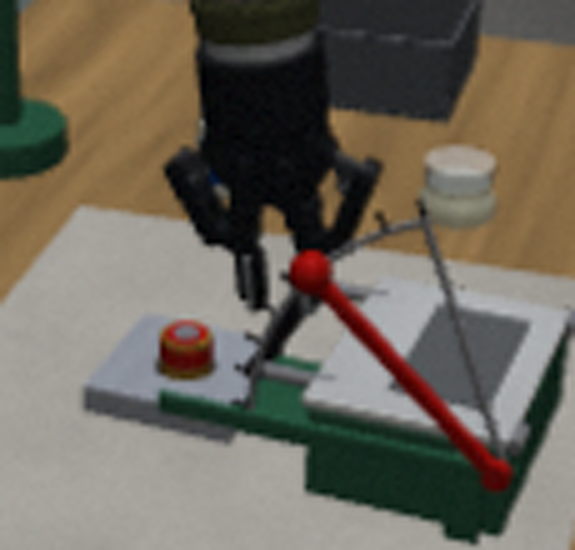

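Both fingers straddle the bar at column 253. I'll descend the last 30 mm, then close.

drive_tool --deltas '[{"jaw": -0.35, "x": 0, "y": 0.008, "z": 0, "ax": 0, "ay": 0, "az": 0}, {"jaw": -0.35, "x": 0, "y": 0.016, "z": 0, "ax": 0, "ay": 0, "az": 0}, {"jaw": -0.35, "x": 0, "y": 0.024, "z": 0, "ax": 0, "ay": 0, "az": 0}, {"jaw": -0.35, "x": 0, "y": 0.03, "z": 0, "ax": 0, "ay": 0, "az": 0}, {"jaw": -0.35, "x": 0, "y": 0.03, "z": 0, "ax": 0, "ay": 0, "az": 0}, {"jaw": -0.35, "x": 0, "y": 0.03, "z": 0, "ax": 0, "ay": 0, "az": 0}]'

```text
t: 12.55
tool_pos: [0.5221, -0.117, 0.044]
orientation: [0.449, -0.508, 0.551, -0.486]
wrist_force: [0.1, 0.5, -0.5]
width: 0.326
```

drive_tool --deltas '[{"jaw": -0.6, "x": 0, "y": 0, "z": 0, "ax": 0, "ay": 0, "az": 0}, {"jaw": -0.8, "x": 0, "y": 0, "z": 0, "ax": 0, "ay": 0, "az": 0}, {"jaw": -1, "x": 0, "y": 0, "z": 0, "ax": 0, "ay": 0, "az": 0}, {"jaw": -1, "x": 0, "y": 0, "z": 0, "ax": 0, "ay": 0, "az": 0}, {"jaw": -1, "x": 0, "y": 0, "z": 0, "ax": 0, "ay": 0, "az": 0}]'

```text
t: 13.05
tool_pos: [0.5228, -0.1172, 0.0446]
orientation: [0.449, -0.508, 0.551, -0.487]
wrist_force: [0.9, 0.3, 1.1]
width: 0.115
```

Run:
```python
from h import *
st();save('w15','wrist')
P,y,z=lidpose(0,-.12);goal(P,y,z)
```

```text
t 13.05 p [ 0.5228 -0.1172  0.0446] y [-0.122  0.01  -0.992] z [ 0.989 -0.08  -0.122] F [0.9 0.3 1.1] w 0.115 q [-0.352  0.461 -0.223  1.005 -0.033  1.302]
sgn 1 shift [ 0.0006 -0.0005 -0.0001] rot [ 0.16 -0.13  0.  ] |d| 0.001 |r| 0.2
sgn -1 shift [ 0.0006 -0.0005 -0.0001] rot [ -0.   179.87   0.25] |d| 0.001 |r| 179.9
```

View pics/w15.png

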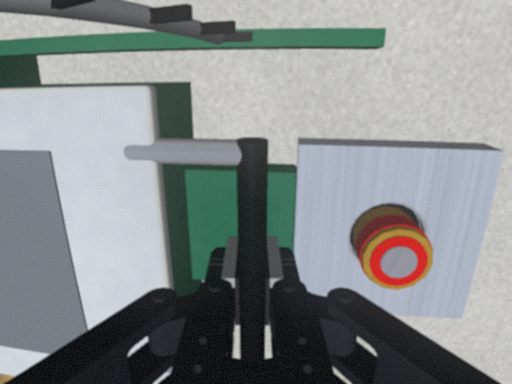

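The bar is gripped at width 0.115, centred with low force. Next I compute the rigid rotation about the hinge in the tool frame.

```bash
cat >> h.py <<'E'
def arc(dth):
    s,p,R=cur(); ax=np.cross(XV,ZU) # rotation taking XV->ZU
    for d in dth:
        Q=Ro.from_rotvec(ax*d); n=HX+Q.apply(p-HX); print(round(d,3),R.inv().apply(n-p).round(4),(R.inv()*Q*R).as_rotvec(degrees=True).round(2))
E
python3 - <<'E'
from h import *
arc(np.arange(1,11)*.0745)
E
```

```text
0.074 [ 0.     -0.012  -0.0005] [4.27 0.   0.01]
0.149 [ 0.     -0.0239 -0.0018] [8.54 0.   0.02]
0.223 [ 0.     -0.0357 -0.0041] [12.81  0.    0.03]
0.298 [ 0.     -0.0472 -0.0072] [17.07  0.    0.04]
0.372 [ 0.     -0.0585 -0.0112] [21.34  0.    0.05]
0.447 [ 0.     -0.0695 -0.0159] [25.61  0.    0.06]
0.522 [ 0.0001 -0.0801 -0.0215] [29.88  0.    0.07]
0.596 [ 0.0001 -0.0903 -0.0279] [34.15  0.    0.08]
0.67 [ 0.0001 -0.0999 -0.035 ] [38.42  0.    0.09]
0.745 [ 1.00e-04 -1.09e-01 -4.28e-02] [42.69  0.    0.1 ]
```

drive_tool --deltas '[{"jaw": -1, "x": 0, "y": -0.006, "z": -0.0001, "ax": 2.13, "ay": 0, "az": 0}, {"jaw": -1, "x": 0, "y": -0.012, "z": -0.0005, "ax": 4.27, "ay": 0, "az": 0}, {"jaw": -1, "x": 0, "y": -0.018, "z": -0.001, "ax": 6.4, "ay": 0, "az": 0}, {"jaw": -1, "x": 0, "y": -0.0239, "z": -0.0018, "ax": 8.54, "ay": 0, "az": 0}, {"jaw": -1, "x": 0, "y": -0.0239, "z": -0.0018, "ax": 8.54, "ay": 0, "az": 0}]'

```text
t: 13.6
tool_pos: [0.5239, -0.1173, 0.069]
orientation: [-0.486, 0.473, -0.512, 0.527]
wrist_force: [3.4, -0.1, -3.0]
width: 0.113
```

Run:
```python
from h import *
st();print(cur()[0]['wrist_torque']);save('s16','side')
b=cv2.resize(load('s16')['im'][130:240,220:335,::-1],None,fx=5,fy=5,interpolation=cv2.INTER_CUBIC);cv2.imwrite('pics/s16z.png',b)
a,y,z=lidpose(.149,.029);goal(a,y,z);arc(np.array([.1,.2,.3,.4,.5,.55,.596]))
```

```text
t 13.6 p [ 0.5239 -0.1173  0.069 ] y [ 0.028 -0.003 -1.   ] z [ 0.996 -0.081  0.028] F [ 3.4 -0.1 -3. ] w 0.113 q [-0.374  0.325 -0.357  0.862  0.008  1.278]
[-0.04741831 -0.69570623  0.04276862]
sgn 1 shift [ 0.0006 -0.0004 -0.    ] rot [ 0.13 -0.14  0.02] |d| 0.001 |r| 0.2
sgn -1 shift [ 0.0006 -0.0004 -0.    ] rot [-4.0000e-02  1.7986e+02  2.0000e-01] |d| 0.001 |r| 179.9
0.1 [ 0.     -0.0161 -0.0008] [5.73 0.   0.01]
0.2 [ 0.     -0.032  -0.0033] [11.46  0.    0.03]
0.3 [ 0.     -0.0475 -0.0073] [1.719e+01 1.000e-02 4.000e-02]
0.4 [ 0.0001 -0.0626 -0.0128] [2.292e+01 1.000e-02 6.000e-02]
0.5 [ 0.0001 -0.0771 -0.0199] [2.865e+01 1.000e-02 7.000e-02]
0.55 [ 0.0001 -0.084  -0.0239] [3.151e+01 1.000e-02 8.000e-02]
0.596 [ 0.0001 -0.0902 -0.0279] [3.415e+01 1.000e-02 8.000e-02]
```

View pics/s16z.png

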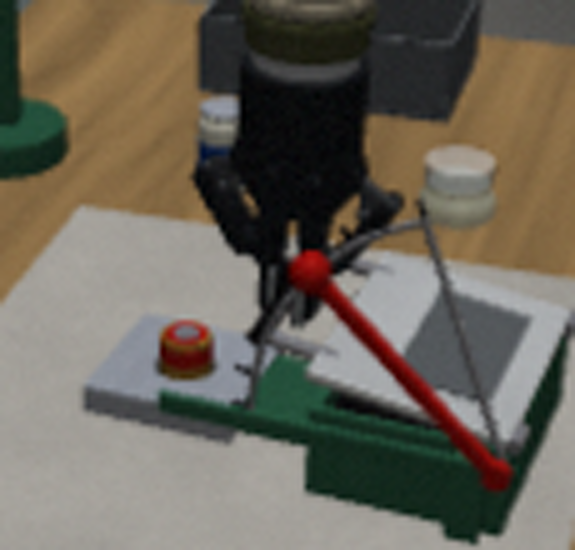

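The lid is rising cleanly with about 3 N at the bar. Next I lift to about 0.645 rad and check again.

drive_tool --deltas '[{"jaw": -1, "x": 0, "y": -0.008, "z": -0.0002, "ax": 2.86, "ay": 0, "az": 0}, {"jaw": -1, "x": 0, "y": -0.0161, "z": -0.0008, "ax": 5.73, "ay": 0, "az": 0}, {"jaw": -1, "x": 0, "y": -0.024, "z": -0.0018, "ax": 8.6, "ay": 0, "az": 0}, {"jaw": -1, "x": 0, "y": -0.032, "z": -0.0033, "ax": 11.46, "ay": 0, "az": 0}, {"jaw": -1, "x": 0, "y": -0.0398, "z": -0.0051, "ax": 14.3, "ay": 0, "az": 0}, {"jaw": -1, "x": 0, "y": -0.0475, "z": -0.0073, "ax": 17.2, "ay": 0, "az": 0}, {"jaw": -1, "x": 0, "y": -0.0551, "z": -0.0099, "ax": 20.0, "ay": 0, "az": 0}, {"jaw": -1, "x": 0, "y": -0.0626, "z": -0.0128, "ax": 22.9, "ay": 0, "az": 0}, {"jaw": -1, "x": 0, "y": -0.0771, "z": -0.0199, "ax": 28.65, "ay": 0, "az": 0}, {"jaw": -1, "x": 0, "y": -0.0771, "z": -0.0199, "ax": 28.65, "ay": 0, "az": 0}]'

```text
t: 14.65
tool_pos: [0.5014, -0.1155, 0.146]
orientation: [-0.588, 0.337, -0.365, 0.638]
wrist_force: [4.8, 0.1, -3.2]
width: 0.123
```

drive_tool --deltas '[{"jaw": -1, "x": 0, "y": 0, "z": 0, "ax": 0, "ay": 0, "az": 0}, {"jaw": -1, "x": 0, "y": 0, "z": 0, "ax": 0, "ay": 0, "az": 0}]'

```text
t: 14.85
tool_pos: [0.502, -0.1156, 0.1452]
orientation: [-0.587, 0.338, -0.367, 0.637]
wrist_force: [4.5, -0.2, -2.5]
width: 0.117
```

Run:
```python
from h import *
st();print(cur()[0]['wrist_torque']);save('s17','side');save('t17','top');save('w17','wrist')
b=cv2.resize(load('s17')['im'][130:240,220:335,::-1],None,fx=5,fy=5,interpolation=cv2.INTER_CUBIC);cv2.imwrite('pics/s17z.png',b)
b=cv2.resize(load('t17')['im'][160:280,220:320,::-1],None,fx=5,fy=5,interpolation=cv2.INTER_CUBIC);cv2.imwrite('pics/t17z.png',b)
a,y,z=lidpose(.649,.529);goal(a,y,z);arc(np.array([.05,.1]))
```

```text
t 14.85 p [ 0.502  -0.1156  0.1452] y [ 0.5   -0.041 -0.865] z [ 0.862 -0.07   0.502] F [ 4.5 -0.2 -2.5] w 0.117 q [-0.506 -0.112 -0.806  0.39   0.208  1.198]
[-0.05566717 -0.1419222   0.00455248]
sgn 1 shift [ 0.0006 -0.0007 -0.    ] rot [ 0.22 -0.11  0.07] |d| 0.001 |r| 0.3
sgn -1 shift [ 0.0006 -0.0007 -0.    ] rot [-1.1000e-01  1.7989e+02  3.5000e-01] |d| 0.001 |r| 179.9
0.05 [ 0.     -0.008  -0.0002] [2.86 0.   0.01]
0.1 [ 0.     -0.0161 -0.0008] [5.73 0.01 0.01]
```

View pics/s17z.png

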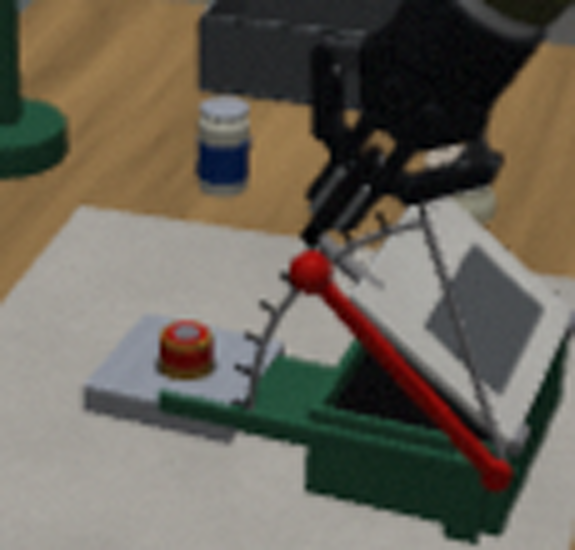

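View pics/w17.png

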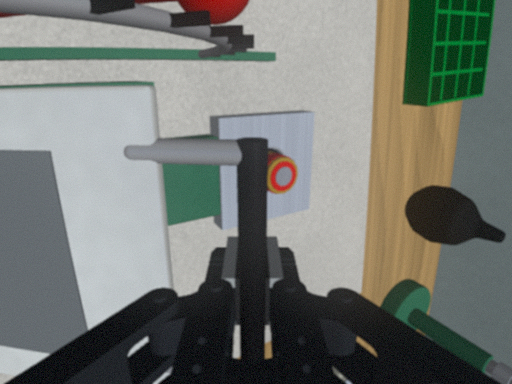

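View pics/t17z.png

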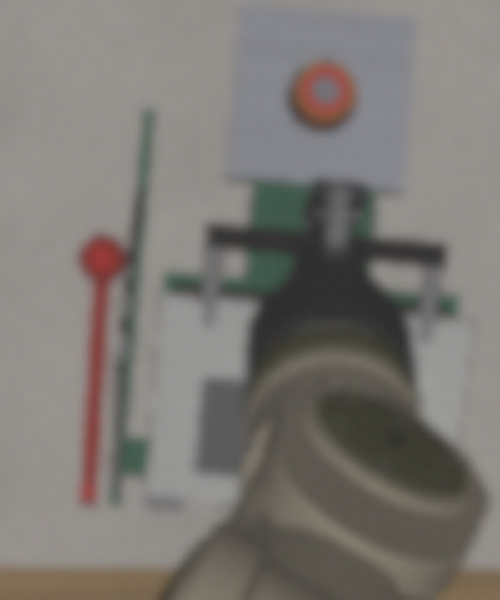

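The lid is at about 0.648 by both tool position and tilt, with the holder undisturbed at (186,350). The needle shows just ahead of the lid. Next I add about 0.097 rad.

drive_tool --deltas '[{"jaw": -1, "x": 0, "y": -0.004, "z": 0, "ax": 1.43, "ay": 0, "az": 0}, {"jaw": -1, "x": 0, "y": -0.008, "z": -0.0002, "ax": 2.86, "ay": 0, "az": 0}, {"jaw": -1, "x": 0, "y": -0.012, "z": -0.0005, "ax": 4.2, "ay": 0, "az": 0}, {"jaw": -1, "x": 0, "y": -0.0156, "z": -0.0008, "ax": 5.5, "ay": 0, "az": 0}, {"jaw": -1, "x": 0, "y": -0.0156, "z": -0.0008, "ax": 5.5, "ay": 0, "az": 0}, {"jaw": -1, "x": 0, "y": -0.0156, "z": -0.0008, "ax": 5.5, "ay": 0, "az": 0}, {"jaw": -1, "x": 0, "y": -0.0156, "z": -0.0008, "ax": 5.5, "ay": 0, "az": 0}]'

```text
t: 15.7
tool_pos: [0.4934, -0.1149, 0.1582]
orientation: [-0.603, 0.31, -0.336, 0.654]
wrist_force: [5.9, -0.9, -1.2]
width: 0.116
```

Run:
```python
from h import *
st();save('s18','side');save('t18','top')
b=cv2.resize(load('s18')['im'][130:240,220:335,::-1],None,fx=6,fy=5.4,interpolation=cv2.INTER_CUBIC);cv2.imwrite('pics/s18z.png',b)
s,p,R=cur();M=R.as_matrix();bar=p-.019*M[:,1];r=bar-HX;print('lid by tcp',np.arctan2(r[2],r@XV),np.hypot(r[2],r@XV),'tilt+.12',np.arctan2(M[2,2],np.hypot(*M[:2,2]))+.122)
c=load('s18');im=c['im'].astype(int);S=im.sum(2)
print('side plate px',[(u,v,S[v,u]) for u,v in((310,185),(300,180),(315,200),(320,190))])
def plane(n,mask):
    c=load(n);vs,us=np.nonzero(mask&(c['d']>0));P=withdepth(c,np.c_[us,vs]);
    for _ in range(3):
        m=P.mean(0);w=np.linalg.svd(P-m,full_matrices=False)[2][2];w*=np.sign(w[2]);e=(P-m)@w;P=P[abs(e)<2.5*e.std()+1e-4]
    return w,m,e.std(),len(P)
# lid plate mask in side: bright white or gray in region
m=np.zeros(S.shape,bool);m[172:205,296:334]=1;m&=(S>270)&(abs(im[...,0]-im[...,2])<30)
w,mm,sd,n=plane('s18',m);print('plate',w,mm,sd,n,'angle',np.arctan2(-w@XV,w[2]))
cv2.imwrite('pics/m18.png',cv2.resize((m*255).astype(np.uint8)[130:240,220:335],None,fx=5,fy=5))
```

```text
t 15.7 p [ 0.4934 -0.1149  0.1582] y [ 0.581 -0.047 -0.813] z [ 0.81  -0.066  0.583] F [ 5.9 -0.9 -1.2] w 0.116 q [-0.547 -0.194 -0.894  0.3    0.265  1.183]
lid by tcp 0.7434978791836822 0.16202350793107606 tilt+.12 0.7440130868322313
side plate px [(310, 185, np.int64(484)), (300, 180, np.int64(471)), (315, 200, np.int64(220)), (320, 190, np.int64(225))]
plate [-0.67759535  0.05737525  0.73319345] [ 0.41645187 -0.10403946  0.11830828] 0.0017836758133626554 561 angle 0.7477813074024543
```

View pics/s18z.png

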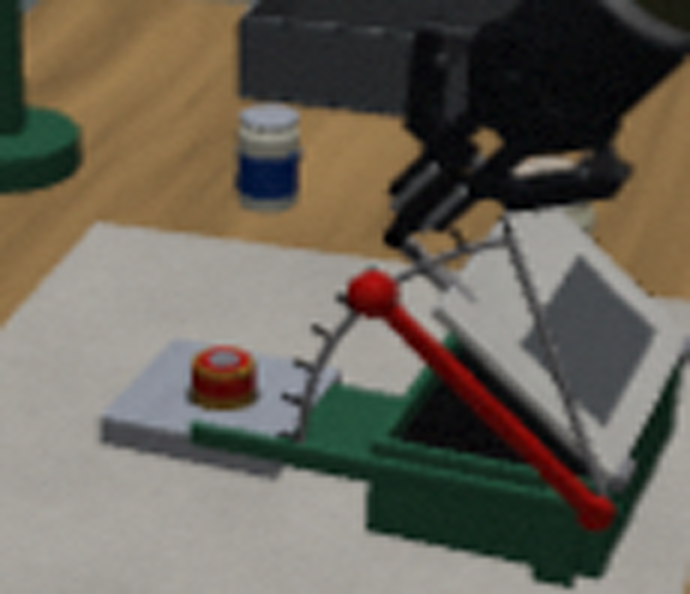

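View pics/m18.png

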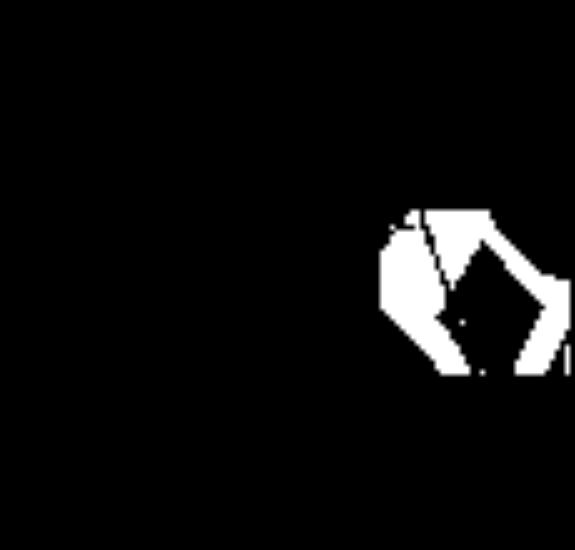

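The lid reads about 0.744 by the tool and 0.748 by the plate plane. Next I compare needle and lid directions in the same side picture, using line directions that don't depend on position calibration.

Run:
```python
from h import *
YV=np.cross(ZU,XV)
def ang(c,uv):
    p=cv2.undistortPoints(np.array(uv,float).reshape(-1,1,2),c['mtx'],c['dist']).reshape(-1,2)
    d=np.c_[p,np.ones(len(p))]@c['R'];d/=np.linalg.norm(d,axis=1)[:,None]
    n=np.linalg.svd(d)[2][2]; v=np.cross(n,YV); v*=np.sign(v@XV); return np.arctan2(v[2],v@XV), (d@n).std()*382
for nm in('side0','s18'):
    c=load(nm);im=c['im'].astype(float);r=np.clip(im[...,0]-1.5*np.maximum(im[...,1],im[...,2]),0,None)
    pts=[]
    for v in range(192,216):
        u=np.arange(282,325);w=r[v,282:325]
        if w.sum()>50: pts.append(((w*u).sum()/w.sum(),v))
    # columns alternative
    pc=[]
    for u0 in range(290,316):
        v=np.arange(185,225);w=r[185:225,u0]
        if w.sum()>50: pc.append((u0,(w*v).sum()/w.sum()))
    print(nm,'needle',ang(c,pts),ang(c,pc),len(pts),len(pc))
c=load('s18');g=c['im'].astype(float).sum(2)
# plate near edge lower side (white plate -> dark): along columns find strongest drop
b=cv2.resize(c['im'][165:225,280:335,::-1],None,fx=12,fy=10,interpolation=cv2.INTER_NEAREST);cv2.imwrite('pics/e18.png',b)
```

```text
side0 needle (np.float64(0.7439149516966839), np.float64(0.06300652858515883)) (np.float64(0.7471603225090296), np.float64(0.1229277087946413)) 24 26
s18 needle (np.float64(0.7461143912645013), np.float64(0.08816838348888495)) (np.float64(0.7364344967495186), np.float64(0.09230261563014179)) 24 26
```

View pics/e18.png

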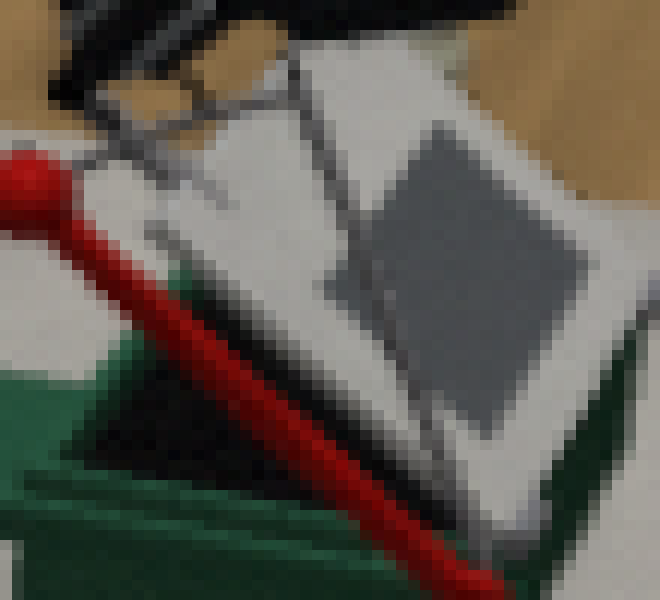

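In the enlarged view the needle runs parallel to the plate's lower edge, from (295,187) to (318,214) in picture pixels. One numeric check of that edge.

Run:
```python
from h import *
YV=np.cross(ZU,XV)
c=load('s18');g=c['im'].astype(float).sum(2)
def ang(uv):
    p=cv2.undistortPoints(np.array(uv,float).reshape(-1,1,2),c['mtx'],c['dist']).reshape(-1,2)
    d=np.c_[p,np.ones(len(p))]@c['R'];d/=np.linalg.norm(d,axis=1)[:,None]
    for _ in range(3):
        n=np.linalg.svd(d)[2][2];e=abs(d@n);d=d[e<2.5*e.std()+1e-5]
    v=np.cross(n,YV);v*=np.sign(v@XV);return np.arctan2(v[2],v@XV).round(4),(d@n).std()*382,len(d)
for th in(150,200,250,300,400):
    pts=[]
    for u in range(298,314):
        vv=np.arange(180,212);col=g[180:212,u];lo=np.argmin(col)
        # climb up from dark minimum to crossing
        dk=np.nonzero(col<120)[0]
        if len(dk)==0: continue
        i=dk[0]
        while i>0 and col[i]<th:i-=1
        f=(th-col[i+1])/(col[i]-col[i+1]);pts.append((u,180+i+1-f))
    print(th,ang(pts))
s=ctrl.state();print(np.abs(s['dq']).max())
# ball unchanged? 
for nm in('side0','s18'):
    im=load(nm)['im'].astype(int);m=(im[...,0]>1.8*im[...,1])&(im[...,0]>70);b=np.zeros_like(m);b[178:191,276:290]=1;print(cents(m&b)[0][:2])
for nm in('top0','t18'):
    im=load(nm)['im'].astype(int);m=(im[...,0]>1.6*im[...,1])&(im[...,0]>70);m[:,:230]=0;m[:,250:]=0;m[218:]=0;print(cents(m)[0][:2])
```

```text
150 (np.float64(0.7388), np.float64(0.013505808586456279), 7)
200 (np.float64(0.7392), np.float64(0.026939373151303923), 8)
250 (np.float64(0.7398), np.float64(0.02229669128473135), 8)
300 (np.float64(0.7434), np.float64(0.024059624284875944), 9)
400 (np.float64(0.7412), np.float64(0.01925672385300542), 7)
0.0034987089461550806
(array([282.86, 184.92]), np.int32(71))
(array([282.86, 184.78]), np.int32(65))
(array([240.12, 211.9 ]), np.int32(50))
(array([240.18, 211.84]), np.int32(51))
```

Lid (0.740–0.748) and needle (0.736–0.750) agree within measurement scatter, and the needle has not moved. I'll let it settle, take a final look, and hand in.

drive_tool --deltas '[{"jaw": -1, "x": 0, "y": 0, "z": 0, "ax": 0, "ay": 0, "az": 0}, {"jaw": -1, "x": 0, "y": 0, "z": 0, "ax": 0, "ay": 0, "az": 0}, {"jaw": -1, "x": 0, "y": 0, "z": 0, "ax": 0, "ay": 0, "az": 0}, {"jaw": -1, "x": 0, "y": 0, "z": 0, "ax": 0, "ay": 0, "az": 0}, {"jaw": -1, "x": 0, "y": 0, "z": 0, "ax": 0, "ay": 0, "az": 0}]'

```text
t: 16.3
tool_pos: [0.4935, -0.1149, 0.1582]
orientation: [-0.603, 0.31, -0.336, 0.654]
wrist_force: [4.4, -1.2, -1.6]
width: 0.118
```

Run:
```python
from h import *
st();save('s19','side')
s,p,R=cur();M=R.as_matrix();bar=p-.019*M[:,1];r=bar-HX;print('lid',np.arctan2(r[2],r@XV),np.arctan2(M[2,2],np.hypot(*M[:2,2]))+.122,np.abs(s['dq']).max())
```

```text
t 16.3 p [ 0.4935 -0.1149  0.1582] y [ 0.581 -0.047 -0.813] z [ 0.81  -0.066  0.583] F [ 4.4 -1.2 -1.6] w 0.118 q [-0.547 -0.193 -0.894  0.3    0.265  1.183]
lid 0.7432510699778504 0.7439522920067302 0.001428616906654448
```

View pics/s19.png

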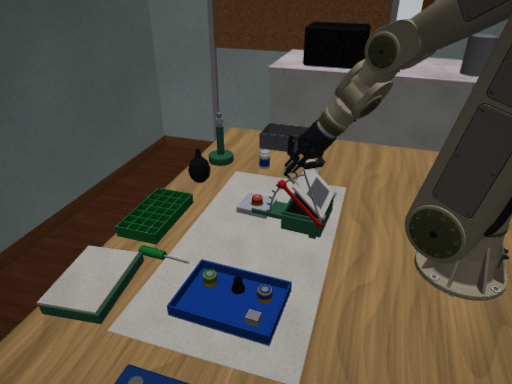

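The lid is up and parallel to the needle, whose ball is at (283,185). The holder sits in the well at (257,200), and the tray and bench items are where they were.

```bash
python3 -c "
from workcell import ctrl
print(ctrl.sign_off())"
```

```text
the job is handed in; nothing more can be done
None
```

I seated the red-banded holder in the well while the lid was still shut. Then I gripped the black bar, raised the lid to the needle, and handed the job in at about 16 s, still holding the lid at rest.

**Holder:** It stands upright in the well. By depth its top was at 44 mm against 42 mm nominal. The same camera read about 2.5 mm high on it in the tray too, so I take it as fully down.

**Lid against needle:**

| | Method | Angle (rad) |
|---|---|---|
| Lid | Tool position and tilt | 0.743–0.744 |
| Lid | Plate plane from depth | 0.748 |
| Lid | Plate edge line | 0.739–0.743 |
| Needle | Red line, side view | 0.736–0.747 |
| Needle | Ball, triangulated | 0.742–0.750 |

These agree to roughly ±0.006 rad, and I kept the lid at about 0.744.

**Disturbance:** The needle ball stayed within 0.15 pixel of where it started in both fixed cameras. By eye, the other things in the tray and on the bench had not moved. Wrist-force readings between moves stayed below 8 N.

One move call was refused early on because some values were left out of its rows; nothing moved.

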